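# Set up the pour-over coffee stand

### The arm

A 7-joint arm with a two-finger parallel gripper is mounted at the origin on a cart in front of the work surface, level with it; the furniture and walls round the work are solid. World frame = base frame: x ahead of the robot, y to its left, z up, the work surface at z = 0. Lengths are in mm, angles in rad, forces in N, time in s.
With the tool pointing down it reaches from about 400 to 850 mm from the base axis. Payload 4.4 kg.
Tool frame: the origin (TCP) lies midway between the tips of the shut fingers; the grasp point (between the pads) lies hold_point_z behind it (hold_point_z is the distance from the TCP to the grasp point, in mm); z points along the fingers, y is the line along which they close (so a half turn about z gives the same grasp; the last joint's range is limited). The gripper opens to 94 mm and grips with 3 to 60 N. Pads are 16 mm wide; open, the fingers measure 119 mm over their backs; the gripper's body (75 mm by 177 mm) begins 78 mm behind the grasp point.
Start: joints at [-1.363, 0.628, 0.038, 1.517, -0.027, 0.996, -0.02], TCP at [175.729, 625.809, 205.478] pointing down, gripper open.
Joint ranges: [-3.06, 3.06], [-0.37, 2.12], [-1.25, 1.32], [0.18, 2.47], [-1.1, 4.24], [0.23, 1.98], [-2.94, 2.94]. Speed limits (rad/s): [2.57, 2.57, 3.14, 3.14, 3.14, 3.14, 3.14].

### API

Orientations are given as a unit quaternion [x, y, z, w].
In Python, from plant import read_state, get_image, job_done, hold_point_z gives the robot as it stands.
- The arm moves only by the shell command python3 -m creep 'ROWS' [FORCE]. ROWS is JSON, a list that holds one entry, the list of rows, each a list of 7 numbers: the shift along the tool's x, y, z in mm, then the turn, a rotation vector about the tool's x, y, z in rad, then the closure in counts, from 0 (fully open) to 255 (shut). In form: [[[tx, ty, tz, wx, wy, wz, jaw], ...]]. A call has 1 to 5 rows; each row is the pose to reach, as a shift and turn from the pose commanded when the call began, along the tool's axes at that moment; what a row does not reach only later rows make up. A row lasts 1/12 s, in which the tool goes at most 41.7 mm and 7.16 degrees, less where a joint would pass 70% of its speed; a pose out of reach is approached as far as the arm can. A call with a gripper value outside its range is refused whole. The fingers move at their own pace and stop on an object; FORCE is the grip in N (left out, the last holds). Time passes only in rows, so rows that repeat a pose let the fingers close. It gives the time, the measured TCP pose, the force, the opening and the grip force at its end, in the units of the state.
- read_state(): the state, without advancing time (a new reading comes with each control period).
- get_image(name): name is "scene" or "top" or "wrist"; returns a dict with "frame" (384x512x3 uint8, red, green, blue), "fx", "fy", "cx", "cy" (pixels), "origin" and "attitude" of the camera in the world. Camera axes: x right, y down, z forward; pixel columns grow to the right and rows downward; lengths in mm; the calibration is good to about 2 mm. The wrist camera is an equidistant fisheye: a pixel r from the principal point sees the ray r / f radians off the axis. A picture is of the moment at which its call begins. There is no depth.
- job_done(): hands the job in; it is judged then, once.
The state is a dict: "t": time; "q": joint angles; "qvel": joint speeds; "effort": joint torques, N m; "tcp_pos": TCP position; "ee_rot": TCP orientation; "wrist_force": force on the tool from outside, world axes, zero at the start; "torque": the same for the moment, N m; "grip_width": opening from 0.0 (shut) to 1.0 (fully open); "gripper_force": force on a finger pad.
Only numpy, scipy, OpenCV 4.12 (cv2) and the standard library are available. Lean on these libraries where they do the work, as an engineer would, in place of code of your own. Each camera call takes 0.05 s, during which the arm holds its last target. There are 200 camera calls.

### The job

Put the pour-over coffee stand together: lift the post out of the drying rack, feel with its end for the bore of the brass socket on the wooden foot (the socket lies in a soft bed and is never quite where it should be), and press the post straight down, fully home, with its ring over the mug. Then set the white dripper upright into the ring, nose down, and let go. Push gently all the while, and leave the mug and the other things standing where they are.

Things in the scene. Friction and masses are not known exactly. Their poses are not given: they have to be found in the camera images.
- stand_foot: Dark walnut slab, the stand's foot, 220 x 130 x 20 mm, fixed. Origin: middle of its underside; x runs along it from the mug's end (-x) to the socket's end, z up. At x = +50 mm, y = 0 stands a brass socket, 42 mm across, with a flat top 64 mm over the worktop. In it is a plain blind bore 17.5 mm across, sharp-rimmed (no chamfer), 40 mm deep, floor 24 mm over the worktop.
- socket_mark (a point): Nominal middle of the socket's flat top (foot frame x = +50, y = 0, z = 64 mm). The socket lies in a soft bed: it and its bore are really up to 4 mm off in the foot's x and up to 4 mm in its y, anew each time; this is not measured. It takes about 15 N sideways to shift the socket.
- post: Loose steel rod, 16 mm, square-cut end, 0.18 to 0.37 kg. Origin: middle of its lower end; z up the rod. A square walnut grip, 20 x 20 mm, faces along the post's x and y, is 142 to 194 mm above the origin. An arm at 116 mm carries a ring to the post's -x. It starts upright (within 3 degrees) in the rack's middle hole, end 6.5 mm over the worktop; lifted 72 mm it is clear of the rack.
- post_tip (a point): Middle of the post's lower end (the post's origin and axes).
- ring_centre (a point): Middle of the top face of the post's ring, 90 mm from the post's axis to its -x and 120 mm above its lower end; axes as the post. The ring is 8 mm thick, 66 mm across, its hole 49 mm across.
- drying_rack: Bamboo drying rack, fixed: two boards 122 x 70 mm, the upper one's top 76 mm over the worktop, with three square holes 17.5 mm wide in a row along its y, 36 mm apart. Origin: middle of its underside.
- dripper: White china dripper cup, loose, 0.11 to 0.24 kg, 67 mm tall, standing upright. Origin: middle of its underside; z up. From below: nose 40 mm across, 12 mm high; flange 64 mm across, 12 to 17 mm; cup, with a straight round wall 60 mm across from 45 to 67 mm, to be gripped from outside. Seated, the nose is in the ring and the flange on the ring's top, so the origin is 12 mm below that top.
- mug: Dotted china mug, loose, 92 mm across, 93 mm tall, with its handle; it stands on the foot under the place for the ring. Origin: in its underside, 17 mm from the middle of the cup towards the handle.
- mug_mouth (a point): Middle of the mug's mouth, 113 mm over the worktop as it stands on the foot.
- tin: Printed tin, 75 mm across, 110 mm tall: leave alone.
- lemon: Lemon: leave alone.
- lime: Lime: leave alone.
- garlic: Garlic bulb: leave alone.
- spice_jar: Small spice jar with a red cap, 45 mm across, 106 mm tall: leave alone.

How it is judged:
By the outcome, as a careful person would: the job done as asked, in the order asked, and still so for the second after the job is handed in, with the robot touching nothing.
It also fails if it takes over 72 s, if anything falls off the work surface, if the arm or the gripper's body presses on something with over 40 N, if the wrist force passes 120 N, or if a joint passes its speed limit or range.

## Working session

There is one attempt and no reset: what is moved stays moved. The work goes in short steps, Python scripts to look and compute and a shell command to move; the robot and the scene stay as the last step left them, time stands still between calls to the robot, and variables do not carry over. Pictures are saved under pics/ and viewed, at most 10 in all, crops included, and the job is handed in when it is done.

```bash
ls; mkdir -p pics; python3 - <<'E'
from plant import *
import cv2, numpy as np
print(read_state(), hold_point_z if not callable(hold_point_z) else hold_point_z())
for n in ["scene","top"]:
    d=get_image(n); np.save(f"pics/{n}0.npy",d["frame"])
    print(n,{k:np.round(v,4).tolist() for k,v in d.items() if k!="frame"})
    cv2.imwrite(f"pics/{n}0.png",cv2.resize(d["frame"][:,:,::-1],(800,600),interpolation=cv2.INTER_CUBIC))
E
```

```text
pics
{'t': 0.0, 'q': array([-1.36280953,  0.62933138,  0.03843851,  1.51829626, -0.02700732,
        0.99627753, -0.01999582]), 'qvel': array([-0.00170078,  0.00166769, -0.00042894, -0.00066214,  0.00133413,
       -0.00019723, -0.0015385 ]), 'effort': array([-1.15988760e-04, -5.49711514e+01,  1.14252649e+00, -1.86634022e+01,
       -5.24935056e-02,  2.34994479e-02,  1.70679027e-04]), 'tcp_pos': array([175.54437894, 625.19969005, 204.58654013]), 'ee_rot': array([ 1.36463905e-01,  9.90644637e-01, -8.89853295e-04, -1.15963893e-04]), 'wrist_force': array([-0.03477094, -0.58459661,  1.00280169]), 'torque': array([ 0.02419762,  0.02114507, -0.0228396 ]), 'gripper_force': 0.0, 'grip_width': 1.004170912562523} 18.8
scene {'fx': 389.8342, 'fy': 389.8342, 'cx': 259.9099, 'cy': 190.4528, 'origin': [274.2837, -671.7963, 867.7702], 'attitude': [0.9133, -0.1918, 0.082, -0.3499]}
top {'fx': 394.3231, 'fy': 394.3231, 'cx': 253.5445, 'cy': 183.403, 'origin': [371.8666, -18.6576, 1114.0955], 'attitude': [0.7058, -0.7025, 0.064, -0.0656]}
```

View pics/scene0.png

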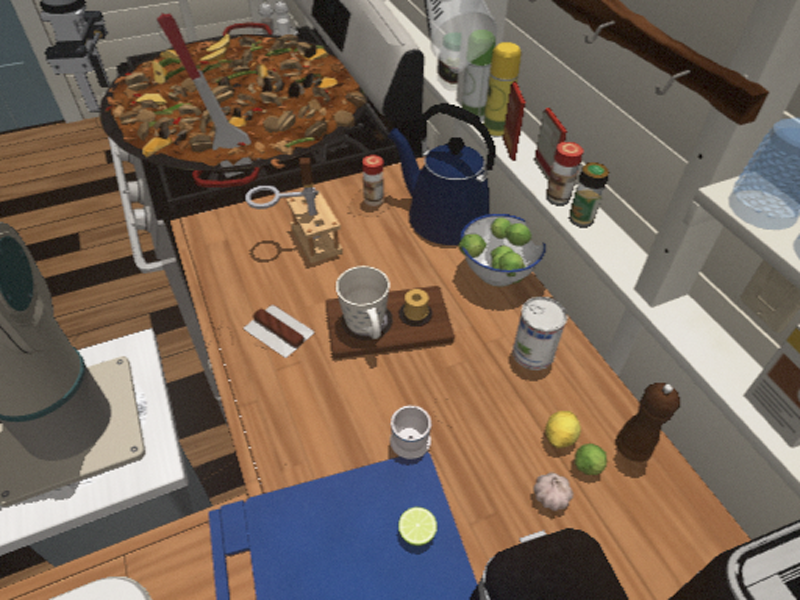

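View pics/top0.png

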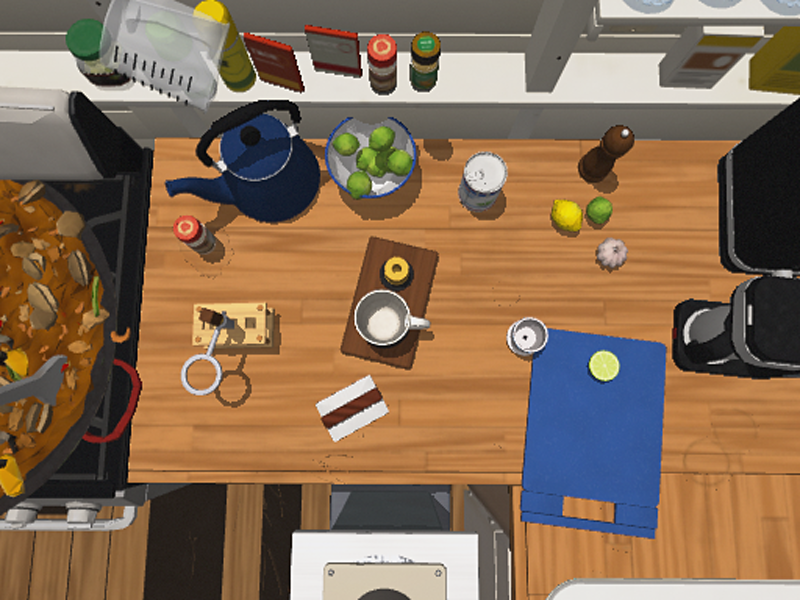

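```bash
cat > h.py <<'E'
import numpy as np, cv2
from scipy.spatial.transform import Rotation as R
from plant import read_state, get_image, hold_point_z
def snap(n):
    return get_image(n)
def ray(c,p,fish=False):
    v=np.array([(p[0]-c["cx"])/c["fx"],(p[1]-c["cy"])/c["fy"]])
    if fish:
        r=np.hypot(*v); d=np.array([*(v/max(r,1e-9)*np.sin(r)),np.cos(r)])
    else: d=np.array([*v,1.])
    d=R.from_quat(c["attitude"]).apply(d/np.linalg.norm(d))
    return np.array(c["origin"],float),d
def onz(c,p,z,fish=False):
    o,d=ray(c,p,fish); return o+d*(z-o[2])/d[2]
def tri(c1,p1,c2,p2,f1=False,f2=False):
    o1,d1=ray(c1,p1,f1);o2,d2=ray(c2,p2,f2)
    s=np.linalg.lstsq(np.c_[d1,-d2],o2-o1,rcond=None)[0]
    a,b=o1+s[0]*d1,o2+s[1]*d2
    return (a+b)/2,np.linalg.norm(a-b)
def proj(c,P,fish=False):
    v=R.from_quat(c["attitude"]).inv().apply(np.array(P,float)-c["origin"])
    if fish:
        r=np.hypot(v[0],v[1]); t=np.arctan2(r,v[2]); v=np.array([v[0]/r*t,v[1]/r*t])
    else: v=v[:2]/v[2]
    return np.array([c["cx"]+c["fx"]*v[0],c["cy"]+c["fy"]*v[1]])
def mask(f,box,lo,hi):
    h=cv2.cvtColor(f,cv2.COLOR_RGB2HSV); m=np.zeros(h.shape[:2],np.uint8)
    x0,y0,x1,y1=box; m[y0:y1,x0:x1]=cv2.inRange(h,lo,hi)[y0:y1,x0:x1]; return m
def big(m):
    cs,_=cv2.findContours(m,cv2.RETR_EXTERNAL,cv2.CHAIN_APPROX_NONE)
    return max(cs,key=cv2.contourArea)
def tile(f,x,y,w,h):
    return cv2.resize(f[y:y+h,x:x+w,::-1],(400,300),interpolation=cv2.INTER_CUBIC)
E
python3 - <<'E'
from h import *
T=snap("top");S=snap("scene");t=T["frame"];s=S["frame"]
import pickle;pickle.dump((T,S),open("pics/c0.pkl","wb"))
m=mask(t,(205,140,290,245),(0,60,20),(18,255,115)); c=big(m)
b=cv2.boxPoints(cv2.minAreaRect(cv2.convexHull(c)));print("foot",b.tolist())
w=np.array([onz(T,p,20) for p in b]);print(w.round(1).tolist(),[np.linalg.norm(w[i]-w[i-1]).round(1) for i in range(4)])
for nm,c_,box in(("top",T,(240,160,268,188)),("scene",S,(250,180,280,210))):
    m=mask(c_["frame"],box,(15,110,110),(35,255,255)); c=big(m);e=cv2.fitEllipse(c);print("brass",nm,e, onz(c_,e[0],64).round(1))
for nm,c_,box in(("dripT",T,(320,198,353,230)),("dripS",S,(245,255,280,298))):
    m=mask(c_["frame"],box,(0,0,100),(180,60,255)); c=big(m);e=cv2.fitEllipse(cv2.convexHull(c));print(nm,e,cv2.boundingRect(c),onz(c_,e[0],67).round(1))
o=np.vstack([np.hstack([tile(t,115,185,80,60),tile(t,212,145,80,60)]),np.hstack([tile(s,150,95,80,60),tile(s,200,165,100,75)])])
cv2.imwrite("pics/m1.png",o)
E
```

```text
foot [[216.90135192871094, 225.51657104492188], [235.25514221191406, 150.06207275390625], [289.58135986328125, 163.27655029296875], [271.2275390625, 238.73104858398438]]
[[455.9, 85.2, 20.0], [671.9, 37.3, 20.0], [633.7, -118.0, 20.0], [420.4, -65.1, 20.0]] [np.float64(154.4), np.float64(221.2), np.float64(159.9), np.float64(219.8)]
brass top ((253.107421875, 171.68809509277344), (14.542696952819824, 15.929718017578125), 39.33842086791992) [599.2 -14.4  64. ]
brass scene ((266.2367248535156, 190.07135009765625), (10.704143524169922, 15.272799491882324), 93.32381439208984) [598.9 -18.8  64. ]
dripT ((336.99139404296875, 214.87535095214844), (23.581212997436523, 26.50050926208496), 70.13922882080078) (324, 203, 27, 25) [ 482.1 -238.2   67. ]
dripS ((262.3455810546875, 276.1038818359375), (29.312267303466797, 34.028099060058594), 0.6448020935058594) (250, 260, 26, 34) [ 477.3 -261.5   67. ]
```

View pics/m1.png

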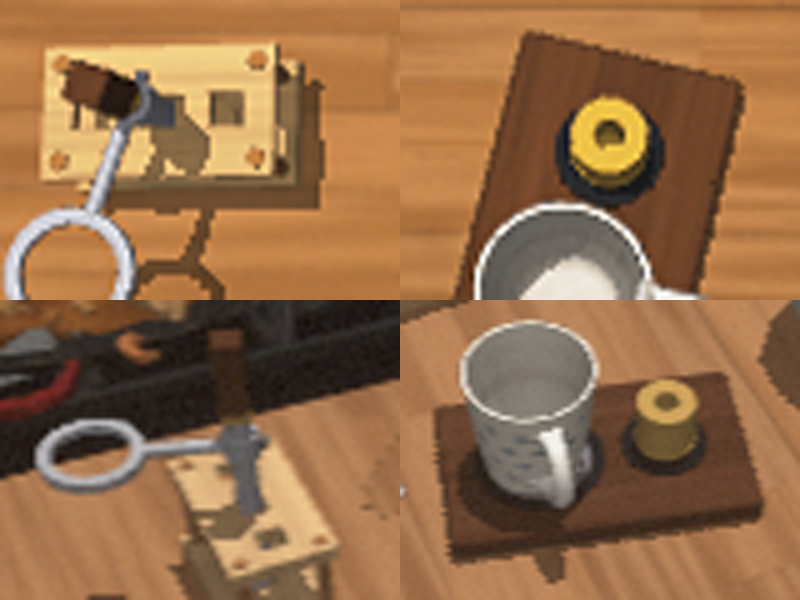

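```bash
python3 - <<'E'
from h import *
import pickle;T,S=pickle.load(open("pics/c0.pkl","rb"));t=T["frame"];s=S["frame"]
def tl(u,v,x,y,k): return ((u+.5)/k-.5+x,(v+.5)/k-.5+y)
A=lambda u,v:tl(u,v,115,185,5);B=lambda u,v:tl(u-400,v,212,145,5);C=lambda u,v:tl(u,v-300,150,95,5);D=lambda u,v:tl(u-400,v-300,200,165,4)
fl,fr=onz(T,B(525,32),20),onz(T,B(743,80),20); ll=onz(T,B(455,298),20); rr=onz(T,B(697,292),20)
print("foot",fl.round(1),fr.round(1),np.linalg.norm(fl-fr).round(1),[np.degrees(np.arctan2(*(a-b)[1::-1])).round(1) for a,b in((fl,ll),(fr,rr))],"y-axis",np.degrees(np.arctan2(*(fl-fr)[1::-1])).round(1)-90)
sl,sr=onz(S,D(725,376),20),onz(S,D(762,503),20); print("scene far corners",sl.round(1),sr.round(1), onz(S,D(435,408),20).round(1))
print("bore",onz(T,B(610,132),64).round(1),onz(S,D(667,402),64).round(1),tri(T,B(610,132),S,D(667,402)))
gt=tri(T,A(86,83),S,C(226,336));print("griptop",gt, onz(T,A(86,83),200.5).round(1),onz(S,C(226,336),200.5).round(1))
print("rack mid",onz(T,A(159,112),76).round(1), "rack corners",[onz(T,A(*p),76).round(1).tolist() for p in((42,50),(275,42),(278,176),(42,183))])
for nm,c,box,lo,hi in(("T",T,(110,215,148,260),(0,0,110),(180,75,255)),("S",S,(153,112,182,140),(0,0,90),(180,70,255))):
    m=mask(c["frame"],box,lo,hi);cs,h=cv2.findContours(m,cv2.RETR_CCOMP,cv2.CHAIN_APPROX_NONE)
    ins=[k for k,hh in zip(cs,h[0]) if hh[3]>=0]; 
    e=cv2.fitEllipse(max(ins,key=cv2.contourArea)) if ins else cv2.fitEllipse(cv2.convexHull(big(m)));print("ring",nm,len(ins),e,onz(c,e[0],124).round(1)); globals()["r"+nm]=e[0]
print(tri(T,rT,S,rS))
# dripper
m=mask(s,(245,250,285,300),(0,0,95),(180,60,255));ys,xs=np.where(m);print("drip S rows/cols",ys.min(),ys.max(),xs.min(),xs.max())
o=np.vstack([np.hstack([tile(t,305,190,60,45),tile(s,235,250,60,45)]),np.hstack([tile(t,100,200,80,60),tile(s,150,95,60,45)])]);cv2.imwrite("pics/m2.png",o)
E
```

```text
foot [669.2  33.4  20. ] [641.4 -91.4  20. ] 127.8 [np.float64(-13.6), np.float64(-12.3)] y-axis -12.5
scene far corners [667.6  23.3  20. ] [638.  -95.4  20. ] [459.   78.1  20. ]
bore [601.1 -15.8  64. ] [599.2 -19.1  64. ] (array([601.51136861, -15.62705046,  59.65539616]), np.float64(1.156434023095239))
griptop (array([498.4530389 , 269.16584802, 197.61109369]), np.float64(0.49235567934933266)) [497.8 268.3 200.5] [497.7 265.1 200.5]
rack mid [499.7 267.7  76. ] rack corners [[532.6, 332.0, 76.0], [537.5, 207.9, 76.0], [466.1, 203.2, 76.0], [461.8, 327.3, 76.0]]
ring T 1 ((128.29412841796875, 239.19883728027344), (20.073217391967773, 21.494840621948242), 50.00425338745117) [412.9 295.2 124. ]
ring S 1 ((167.79515075683594, 125.32245635986328), (9.710864067077637, 16.77667236328125), 83.58685302734375) [412.  288.9 124. ]
(array([413.18125794, 297.27433924, 117.48659245]), np.float64(0.006451306615038849))
drip S rows/cols 260 299 247 278
```

View pics/m2.png

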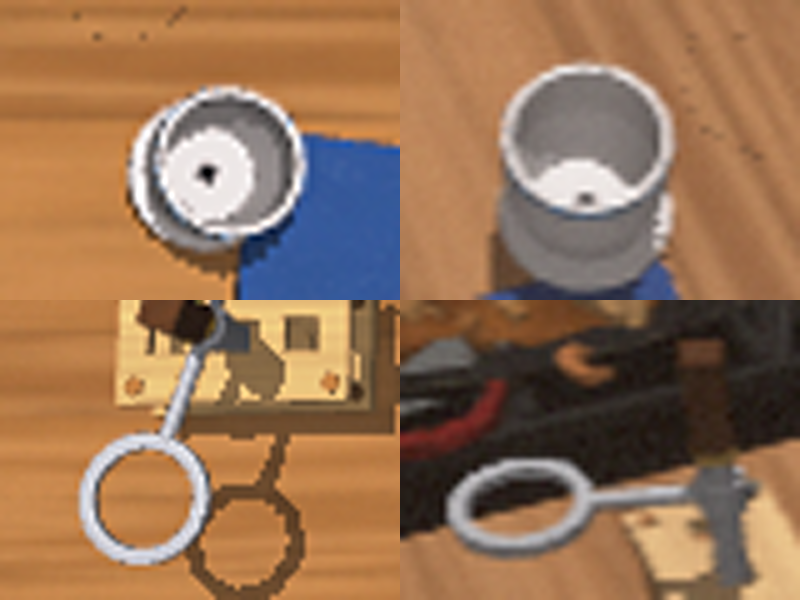

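```bash
cat > d.py <<'E'
# python3 d.py x y z [angle of tool x in deg]: shift and turn in tool axes from the measured pose
import sys; from h import *
s=read_state(); q=R.from_quat(s["ee_rot"]); a=list(map(float,sys.argv[1:]))
X=q.apply([1,0,0]); cur=np.degrees(np.arctan2(X[1],X[0]))
psi=np.radians(a[3] if len(a)>3 else cur); c,n=np.cos(psi),np.sin(psi)
tgt=R.from_matrix(np.array([[c,n,0],[n,-c,0],[0,0,-1]]))
print("t",round(s["t"],2),"pos",s["tcp_pos"].round(1),"psi",cur.round(2),"F",s["wrist_force"].round(1))
print("shift",q.inv().apply(np.array(a[:3])-s["tcp_pos"]).round(1),"turn",(q.inv()*tgt).as_rotvec().round(4))
E
python3 -m creep '[[[0,0,-40,0,0,0,0],[-407,-258,-45,0,0,0,0],[-407,-258,-45,0,0,0,0],[-407,-258,-45,0,0,0,0],[-407,-258,-45,0,0,0,0]]]' 20; python3 d.py 498 267 250 163.7
```

```text
t: 0.62
tcp_pos: [287.9, 500.3, 247.3]
ee_rot: [0.136, 0.991, 0.0, 0.0]
wrist_force: [0.9, 0.2, 0.2]
grip_width: 0.997
gripper_force: 0.0
t 0.62 pos [287.9 500.3 247.3] psi 164.36 F [0.9 0.2 0.2]
shift [-265.2 -168.1   -2.7] turn [0.0001 0.0002 0.0115]
```

```bash
python3 -m creep '[[[-265,-168,-3,0,0,0.011,0],[-265,-168,-3,0,0,0.011,0],[-265,-168,-3,0,0,0.011,0],[-265,-168,-3,0,0,0.011,0],[-265,-168,-3,0,0,0.011,0]]]'; python3 d.py 498 267 250 163.7
```

```text
t: 1.03
tcp_pos: [427.3, 345.1, 249.3]
ee_rot: [0.142, 0.99, 0.0, 0.0]
wrist_force: [0.9, -0.9, 0.5]
grip_width: 1.003
gripper_force: 0.0
t 1.03 pos [427.3 345.1 249.3] psi 163.69 F [ 0.9 -0.9  0.5]
shift [-89.8 -55.2  -0.7] turn [ 0.0001 -0.     -0.0001]
```

```bash
python3 -m creep '[[[-90,-55,0,0,0,0,0],[-90,-55,0,0,0,0,0],[-90,-55,0,0,0,0,0],[-90,-55,0,0,0,0,0]]]'; python3 d.py 498 267 250 163.7; python3 - <<'E'
from h import *
W=snap("wrist");T=snap("top");S=snap("scene")
import pickle;pickle.dump((W,T,S),open("pics/c1.pkl","wb"))
print({k:np.round(v,4).tolist() for k,v in W.items() if k!="frame"})
print("proj exp grip top",proj(W,[498,267,200.5],1),"ring",proj(W,[412.5,292,126.5],1))
o=np.hstack([cv2.resize(W["frame"][:,:,::-1],(800,600))]);cv2.imwrite("pics/w1.png",o)
E
```

```text
t: 1.37
tcp_pos: [501.6, 262.3, 249.2]
ee_rot: [0.147, 0.989, -0.001, 0.002]
wrist_force: [0.9, 0.0, 1.5]
grip_width: 0.995
gripper_force: 0.0
t 1.37 pos [501.6 262.3 249.2] psi 163.12 F [0.9 0.  1.5]
shift [ 4.8  3.4 -0.8] turn [-0.0024  0.0034 -0.0101]
{'fx': 297.3186, 'fy': 297.3186, 'cx': 257.2625, 'cy': 184.3286, 'origin': [430.5471, 284.4084, 426.9753], 'attitude': [0.7964, 0.5911, 0.0751, 0.1038]}
proj exp grip top [261.78636768 196.56623737] ring [260.23850176  88.67363241]
```

View pics/w1.png

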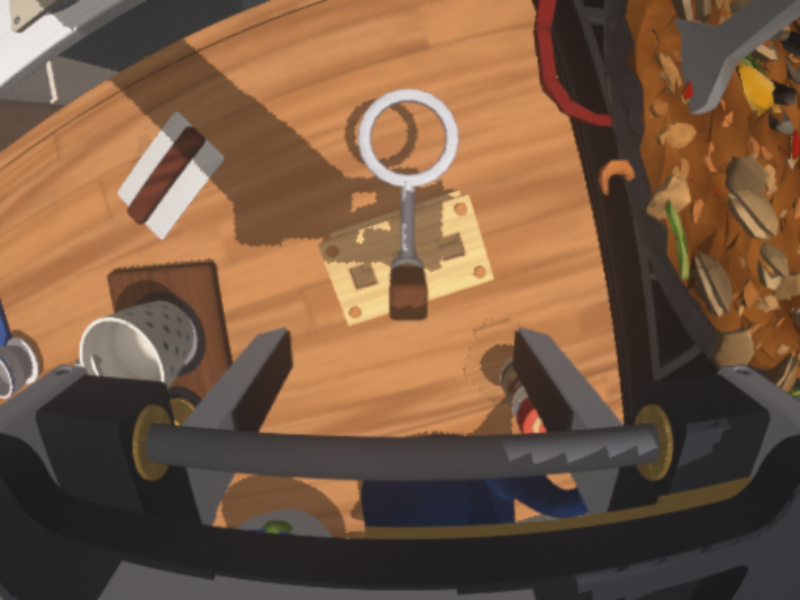

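```bash
python3 -m creep '[[[0,0,0,0,0,0,0],[0,0,20,0,0,0,0]]]'; python3 d.py 498 267 156 163.7
```

```text
t: 1.68
tcp_pos: [498.4, 271.9, 232.1]
ee_rot: [0.14, 0.99, 0.003, 0.002]
wrist_force: [1.3, 0.5, 0.6]
grip_width: 1.003
gripper_force: 0.0
t 1.68 pos [498.4 271.9 232.1] psi 163.85 F [1.3 0.5 0.6]
shift [-0.6 -5.3 76. ] turn [0.0058 0.0041 0.0027]
```

```bash
python3 -m creep '[[[0,0,15,0,0,0,0],[0,0,30,0,0,0,0],[0,0,45,0,0,0,0],[0,0,60,0,0,0,0],[0,0,74,0,0,0,0]]]'; python3 -m creep '[[[0,0,0,0,0,0,0],[0,0,0,0,0,0,0],[0,0,0,0,0,0,0]]]'; python3 d.py 498 267 156 163.7
```

```text
t: 2.1
tcp_pos: [495.9, 270.7, 154.4]
ee_rot: [0.14, 0.99, 0.0, -0.0]
wrist_force: [-0.6, -0.4, 0.9]
grip_width: 1.0
gripper_force: 0.0
t: 2.35
tcp_pos: [497.2, 270.0, 155.9]
ee_rot: [0.141, 0.99, 0.0, 0.0]
wrist_force: [-0.8, -0.4, -0.9]
grip_width: 1.004
gripper_force: 0.0
t 2.35 pos [497.2 270.  155.9] psi 163.77 F [-0.8 -0.4 -0.9]
shift [-1.6 -2.6 -0.1] turn [0.001  0.0005 0.0013]
```

```bash
python3 -m creep '[[[-1,-2.5,0,0,0,0,120],[-1,-2.5,0,0,0,0,180],[-1,-2.5,0,0,0,0,255],[-1,-2.5,0,0,0,0,255],[-1,-2.5,0,0,0,0,255]]]' 40;  python3 -m creep '[[[0,0,0,0,0,0,255],[0,0,0,0,0,0,255],[0,0,0,0,0,0,255],[0,0,0,0,0,0,255],[0,0,0,0,0,0,255]]]'; python3 d.py 498 267 156 163.7
```

```text
t: 2.77
tcp_pos: [497.7, 266.2, 155.5]
ee_rot: [0.142, 0.99, 0.0, 0.0]
wrist_force: [0.0, 0.5, -0.1]
grip_width: 0.681
gripper_force: 0.0
t: 3.18
tcp_pos: [497.5, 266.1, 155.1]
ee_rot: [0.142, 0.99, -0.0, -0.0]
wrist_force: [0.0, -0.3, 0.1]
grip_width: 0.327
gripper_force: 0.0
t 3.18 pos [497.5 266.1 155.1] psi 163.68 F [ 0.  -0.3  0.1]
shift [-0.2  1.  -0.9] turn [-0.0001 -0.0001 -0.0003]
```

```bash
python3 -m creep '[[[0,0,0,0,0,0,255],[0,0,0,0,0,0,255],[0,0,0,0,0,0,255],[0,0,0,0,0,0,255]]]'; python3 d.py 498 267 156 163.7
```

```text
t: 3.52
tcp_pos: [497.6, 266.2, 155.2]
ee_rot: [0.142, 0.99, 0.0, 0.0]
wrist_force: [0.2, 0.5, -1.0]
grip_width: 0.21
gripper_force: 39.9
t 3.52 pos [497.6 266.2 155.2] psi 163.69 F [ 0.2  0.5 -1. ]
shift [-0.2  0.9 -0.8] turn [ 0.0001  0.0001 -0.0002]
```

```bash
python3 -m creep '[[[0,0,-10,0,0,0,255],[0,0,-25,0,0,0,255],[0,0,-40,0,0,0,255],[0,0,-60,0,0,0,255],[0,0,-80,0,0,0,255]]]';python3 -m creep '[[[0,0,-15,0,0,0,255],[0,0,-30,0,0,0,255],[0,0,-42,0,0,0,255],[0,0,-42,0,0,0,255]]]'; python3 d.py 600 -17 275 167.2
```

```text
t: 3.93
tcp_pos: [496.7, 265.8, 236.0]
ee_rot: [0.142, 0.99, -0.001, -0.001]
wrist_force: [0.4, 0.1, -2.8]
grip_width: 0.21
gripper_force: 40.0
t: 4.27
tcp_pos: [498.4, 266.6, 279.9]
ee_rot: [0.142, 0.99, 0.001, 0.002]
wrist_force: [0.2, 0.3, -1.7]
grip_width: 0.213
gripper_force: 40.0
t 4.27 pos [498.4 266.6 279.9] psi 163.68 F [ 0.2  0.3 -1.7]
shift [-177.2 -243.6    4.7] turn [ 0.0029  0.0027 -0.0615]
```

```bash
python3 -m creep '[[[-15,-20,0,0,0,-0.01,255],[-36,-49,0,0,0,-0.03,255],[-57,-78,0,0,0,-0.05,255],[-78,-107,0,0,0,-0.06,255],[-99,-136,0,0,0,-0.06,255]]]'; python3 -m creep '[[[-20,-28,0,0,0,0,255],[-40,-56,2,0,0,0,255],[-58,-80,3,0,0,0,255],[-70,-98,4,0,0,0,255],[-77,-107,4,0,0,0,255]]]';python3 -m creep '[[[0,0,0,0,0,0,255],[0,0,0,0,0,0,255],[0,0,0,0,0,0,255],[0,0,0,0,0,0,255]]]'; python3 d.py 600 -17 240 167.2
```

```text
t: 4.68
tcp_pos: [553.7, 106.1, 276.4]
ee_rot: [0.112, 0.994, -0.0, -0.001]
wrist_force: [0.4, 0.6, -3.2]
grip_width: 0.209
gripper_force: 40.0
t: 5.1
tcp_pos: [605.2, -18.2, 272.0]
ee_rot: [0.115, 0.993, -0.001, -0.001]
wrist_force: [0.2, -0.7, -2.4]
grip_width: 0.21
gripper_force: 40.0
t: 5.43
tcp_pos: [605.0, -11.0, 273.1]
ee_rot: [0.111, 0.994, 0.001, -0.0]
wrist_force: [0.1, 0.4, -3.5]
grip_width: 0.212
gripper_force: 40.0
t 5.43 pos [605.  -11.  273.1] psi 167.31 F [ 0.1  0.4 -3.5]
shift [ 3.5 -7.  33.1] turn [ 0.0013 -0.0009  0.0019]
```

```bash
python3 -m creep '[[[1,-3,10,0,0,0,255],[3,-6,25,0,0,0,255],[3,-6,35,0,0,0,255],[3,-6,35,0,0,0,255],[3,-6,35,0,0,0,255]]]'; python3 -m creep '[[[0,0,0,0,0,0,255],[0,0,0,0,0,0,255],[0,0,0,0,0,0,255],[0,0,0,0,0,0,255]]]'; python3 d.py 600 -17 240 167.2; python3 - <<'E'
from h import *
W=snap("wrist");T=snap("top");S=snap("scene")
import pickle;pickle.dump((W,T,S),open("pics/c2.pkl","wb"))
for n,c,f in(("w",W,1),("s",S,0)): print(n,proj(c,[600,-17,64],f),proj(c,[600,-17,92],f))
w=proj(W,[600,-17,80],1).astype(int);s=proj(S,[600,-17,100],0).astype(int);print(w,s)
o=np.vstack([np.hstack([tile(W["frame"],w[0]-40,w[1]-40,80,60),tile(S["frame"],s[0]-40,s[1]-30,80,60)]),np.hstack([cv2.resize(W["frame"][:,:,::-1],(400,300)),tile(T["frame"],214,150,80,60)])]);cv2.imwrite("pics/m3.png",o)
E
```

```text
t: 5.85
tcp_pos: [600.7, -18.3, 237.4]
ee_rot: [0.112, 0.994, 0.0, -0.001]
wrist_force: [0.3, -0.4, -2.1]
grip_width: 0.209
gripper_force: 40.0
t: 6.18
tcp_pos: [601.6, -18.8, 238.7]
ee_rot: [0.112, 0.994, 0.0, 0.0]
wrist_force: [0.1, 1.0, -3.0]
grip_width: 0.207
gripper_force: 40.0
t 6.18 pos [601.6 -18.8 238.7] psi 167.12 F [ 0.1  1.  -3. ]
shift [ 2.   1.4 -1.3] turn [ 0.0003  0.0009 -0.0014]
w [258.39571275 168.53888889] [258.48051159 173.54543868]
s [266.33155779 189.51694019] [266.61630165 182.63019997]
[258 171] [266 180]
```

View pics/m3.png

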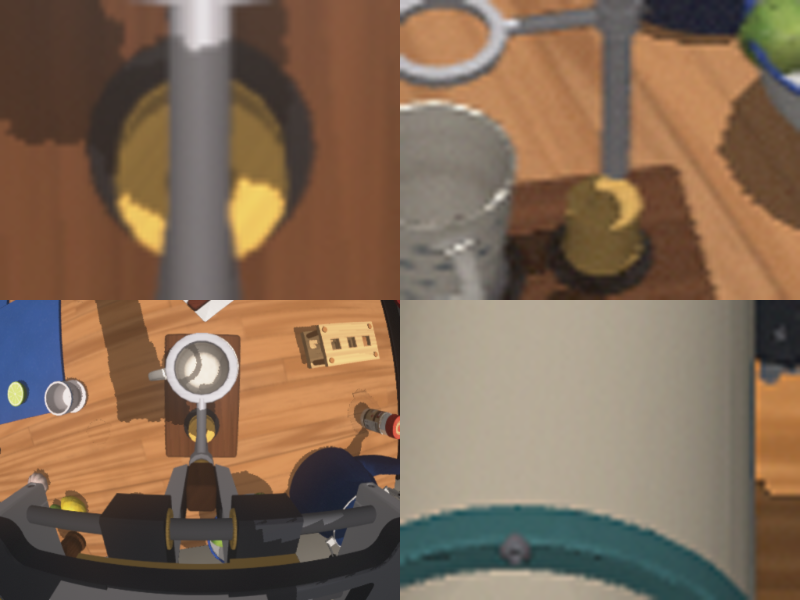

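```bash
python3 - <<'E'
from h import *
import pickle;W,T,S=pickle.load(open("pics/c2.pkl","rb"));s=S["frame"]
h=cv2.cvtColor(s,cv2.COLOR_RGB2HSV)
# post edges per row in scene, subpixel by gradient
g=cv2.cvtColor(s,cv2.COLOR_RGB2LAB).astype(float)[:,:,2]  # b channel: grey post low
for v in range(156,184,3):
    row=g[v,262:278]; gr=np.diff(row); i=gr[:8].argmin(); j=gr[7:].argmax()+7
    w=lambda k: np.average(np.arange(max(k-1,0),min(k+2,15))+.5,weights=np.abs(gr[max(k-1,0):k+2])+1e-6)
    print(v,(262+w(i)).round(2),(262+w(j)).round(2),((w(i)+w(j))/2+262).round(2),row.round().astype(int).tolist() if v>174 else "")
tip=onz(S,(268.9,183.2),90);bore=onz(S,(266.35,190.1),64);print("tip",tip.round(1),"bore",bore.round(1),"diff",(bore-tip).round(1))
for P in([601.6,-18.8,90],[601.6,-18.8,200],[601.6,-18.8,150]):print(proj(S,P).round(2))
# ring in wrist & scene
m=mask(s,(215,140,250,170),(0,0,90),(180,70,255));cs,hh=cv2.findContours(m,cv2.RETR_CCOMP,cv2.CHAIN_APPROX_NONE)
ins=[k for k,q in zip(cs,hh[0]) if q[3]>=0]
if ins: e=cv2.fitEllipse(max(ins,key=cv2.contourArea));print("ringS",e, onz(S,e[0],206).round(1))
m=mask(W["frame"],(200,10,320,140),(0,0,120),(180,60,255));cs,hh=cv2.findContours(m,cv2.RETR_CCOMP,cv2.CHAIN_APPROX_NONE)
for k,q in zip(cs,hh[0]):
    if q[3]>=0 and cv2.contourArea(k)>300: e=cv2.fitEllipse(k);print("ringW",e,onz(W,e[0],206,1).round(1))
X=R.from_quat(read_state()["ee_rot"]).apply([1,0,0]);print("nominal ring",(np.array([601.6,-18.8,206])+90*X).round(1))
E
```

```text
156 265.63 272.68 269.16 
159 265.98 271.82 268.9 
162 265.93 271.77 268.85 
165 265.86 271.81 268.84 
168 266.07 271.8 268.93 
171 266.07 271.53 268.8 
174 265.87 271.61 268.74 
177 265.67 271.57 268.62 [158, 159, 159, 155, 138, 129, 128, 128, 128, 133, 151, 158, 157, 158, 157, 157]
180 265.78 271.29 268.53 [159, 159, 158, 155, 140, 129, 128, 128, 128, 137, 154, 157, 160, 158, 157, 158]
183 265.76 271.26 268.51 [160, 159, 159, 155, 140, 128, 128, 129, 128, 138, 149, 153, 152, 150, 149, 148]
tip [605.7 -19.7  90. ] bore [599.1 -19.   64. ] diff [ -6.6   0.7 -26. ]
[267.4 183.4]
[268.7  153.62]
[268.08 167.75]
ringS ((233.74862670898438, 156.89654541015625), (12.492215156555176, 20.315670013427734), 87.26789855957031) [513.9  -1.5 206. ]
ringW ((264.26373291015625, 81.23006439208984), (49.10445022583008, 62.07734680175781), 139.91221618652344) [511.6   6.8 206. ]
nominal ring [513.9   1.3 206. ]
```

```bash
python3 -m creep '[[[1,0,6,0,0.009,0,255],[2.7,0,12,0,0.018,0,255],[2.7,0,18,0,0.018,0,255],[2.7,0,21,0,0.018,0,255],[2.7,0,21,0,0.018,0,255]]]'; python3 -m creep '[[[0,0,0,0,0,0,255],[0,0,0,0,0,0,255],[0,0,0,0,0,0,255],[0,0,0,0,0,0,255]]]'; python3 d.py 599 -18 210; python3 - <<'E'
from h import *
W=snap("wrist");S=snap("scene")
import pickle;pickle.dump((W,S),open("pics/c3.pkl","wb"))
s=S["frame"];g=cv2.cvtColor(s,cv2.COLOR_RGB2LAB).astype(float)[:,:,2]
for v in range(159,192,3):
    row=g[v,262:278]; gr=np.diff(row); i=gr[:8].argmin(); j=gr[7:].argmax()+7
    w=lambda k: np.average(np.arange(max(k-1,0),min(k+2,15))+.5,weights=np.abs(gr[max(k-1,0):k+2])+1e-6)
    print(v,((w(i)+w(j))/2+262).round(2),end="; ")
o=np.hstack([tile(W["frame"],228,140,60,45),tile(S["frame"],236,160,60,45)]);cv2.imwrite("pics/m4.png",o)
E
```

```text
t: 6.75
tcp_pos: [597.8, -18.2, 215.8]
ee_rot: [0.112, 0.994, 0.001, -0.01]
wrist_force: [0.3, -0.9, -2.6]
grip_width: 0.213
gripper_force: 40.0
t: 7.08
tcp_pos: [598.8, -18.3, 217.5]
ee_rot: [0.112, 0.994, 0.001, -0.009]
wrist_force: [0.4, 1.0, -3.0]
grip_width: 0.213
gripper_force: 40.0
t 7.08 pos [598.8 -18.3 217.5] psi 167.12 F [ 0.4  1.  -3. ]
shift [-0.2  0.3  7.5] turn [ 0.0002 -0.0174 -0.    ]
159 268.23; 162 267.45; 165 267.35; 168 267.06; 171 267.08; 174 267.03; 177 266.71; 180 266.73; 183 266.69; 186 266.48; 189 266.24;
```

View pics/m4.png

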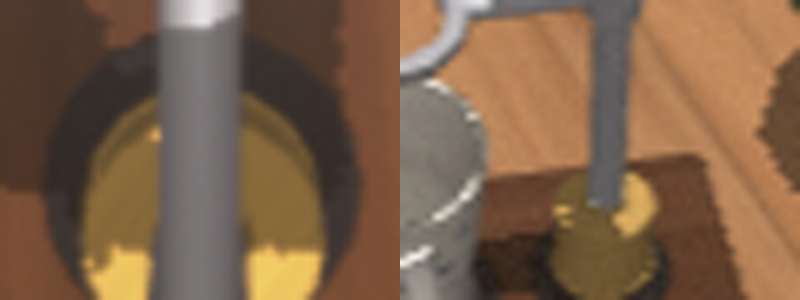

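```bash
python3 -m creep '[[[0,0.5,1,0,0,0,255],[0,0.5,2,0,0,0,255],[0,0.5,3,0,0,0,255],[0,0.5,4,0,0,0,255]]]'; python3 -m creep '[[[0,0,0.7,0,0,0,255],[0,0,1.3,0,0,0,255],[0,0,1.3,0,0,0,255]]]';python3 -m creep '[[[0,0,0.7,0,0,0,255],[0,0,1.3,0,0,0,255],[0,0,1.3,0,0,0,255]]]'
```

```text
t: 7.52
tcp_pos: [598.6, -17.7, 213.0]
ee_rot: [0.112, 0.994, 0.001, -0.009]
wrist_force: [-0.2, 0.2, -2.4]
grip_width: 0.21
gripper_force: 40.0
t: 7.77
tcp_pos: [598.6, -17.7, 211.7]
ee_rot: [0.112, 0.994, 0.001, -0.009]
wrist_force: [-0.1, 0.2, -3.2]
grip_width: 0.211
gripper_force: 40.0
t: 8.02
tcp_pos: [598.5, -17.8, 210.4]
ee_rot: [0.112, 0.994, 0.001, -0.009]
wrist_force: [0.0, 1.0, -2.1]
grip_width: 0.212
gripper_force: 40.0
```

```bash
python3 -m creep '[[[0,0,0.7,0,0,0,255],[0,0,1.4,0,0,0,255],[0,0,1.4,0,0,0,255]]]';python3 -m creep '[[[0,0,0.7,0,0,0,255],[0,0,1.4,0,0,0,255],[0,0,1.4,0,0,0,255]]]'
```

```text
t: 8.27
tcp_pos: [598.5, -17.8, 209.0]
ee_rot: [0.112, 0.994, 0.001, -0.009]
wrist_force: [0.2, -0.1, -2.8]
grip_width: 0.21
gripper_force: 40.0
t: 8.52
tcp_pos: [598.5, -17.7, 207.6]
ee_rot: [0.112, 0.994, 0.001, -0.009]
wrist_force: [-0.7, -0.7, -2.5]
grip_width: 0.212
gripper_force: 40.0
```

```bash
python3 -m creep '[[[0,0,0.8,0,0,0,255],[0,0,1.6,0,0,0,255],[0,0,2.4,0,0,0,255],[0,0,3.2,0,0,0,255]]]';python3 -m creep '[[[0,0,0.8,0,0,0,255],[0,0,1.6,0,0,0,255],[0,0,2.4,0,0,0,255],[0,0,3.2,0,0,0,255]]]'
```

```text
t: 8.85
tcp_pos: [598.5, -17.7, 204.5]
ee_rot: [0.112, 0.994, 0.001, -0.009]
wrist_force: [0.3, -0.2, -2.8]
grip_width: 0.209
gripper_force: 40.0
t: 9.18
tcp_pos: [598.5, -17.7, 201.3]
ee_rot: [0.112, 0.994, 0.001, -0.009]
wrist_force: [0.0, 0.3, -2.4]
grip_width: 0.211
gripper_force: 40.0
```

```bash
python3 - <<'E'
from h import *
W=snap("wrist");S=snap("scene")
import pickle;pickle.dump((W,S),open("pics/c4.pkl","wb"))
o=np.hstack([tile(W["frame"],228,140,60,45),tile(S["frame"],236,160,60,45)]);cv2.imwrite("pics/m5.png",o)
E
```

```text
(no output)
```

View pics/m5.png

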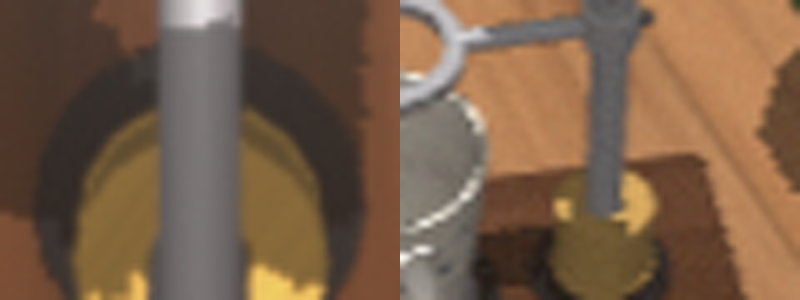

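```bash
python3 -m creep '[[[0,0,1.2,0,0,0,255],[0,0,2.4,0,0,0,255],[0,0,3.6,0,0,0,255],[0,0,4.8,0,0,0,255],[0,0,6,0,0,0,255]]]';python3 -m creep '[[[0,0,1.2,0,0,0,255],[0,0,2.4,0,0,0,255],[0,0,3.6,0,0,0,255],[0,0,4.8,0,0,0,255],[0,0,6,0,0,0,255]]]'
```

```text
t: 9.7
tcp_pos: [598.3, -17.7, 195.2]
ee_rot: [0.112, 0.994, 0.001, -0.009]
wrist_force: [-0.1, 0.2, -2.4]
grip_width: 0.213
gripper_force: 40.0
t: 10.12
tcp_pos: [598.3, -17.7, 189.3]
ee_rot: [0.112, 0.994, 0.001, -0.009]
wrist_force: [-0.5, 0.9, -3.3]
grip_width: 0.208
gripper_force: 40.0
```

```bash
python3 -m creep '[[[0,0,1.2,0,0,0,255],[0,0,2.4,0,0,0,255],[0,0,3.6,0,0,0,255],[-0.1,0,4.8,0,0,0,255],[-0.1,0,6,0,0,0,255]]]';python3 -m creep '[[[0,0,1.2,0,0,0,255],[0,0,2.4,0,0,0,255],[0,0,3.6,0,0,0,255],[-0.1,0,4.8,0,0,0,255],[-0.1,0,6,0,0,0,255]]]'
```

```text
t: 10.53
tcp_pos: [598.3, -17.7, 183.3]
ee_rot: [0.112, 0.994, 0.001, -0.009]
wrist_force: [-0.6, -0.8, -2.8]
grip_width: 0.209
gripper_force: 40.0
t: 10.95
tcp_pos: [598.3, -17.7, 177.3]
ee_rot: [0.112, 0.994, 0.001, -0.009]
wrist_force: [-0.4, -0.5, -3.1]
grip_width: 0.213
gripper_force: 40.0
```

```bash
python3 -m creep '[[[0,0,0.8,0,0,0,255],[0,0,1.6,0,0,0,255],[0,0,2.4,0,0,0,255],[0,0,2.8,0,0,0,255],[0,0,2.8,0,0,0,255]]]';python3 -m creep '[[[0,0,0.5,0,0,0,255],[0,0,1,0,0,0,255],[0,0,1.5,0,0,0,255],[0,0,1.5,0,0,0,255]]]';python3 -m creep '[[[0,0,0.5,0,0,0,255],[0,0,1,0,0,0,255],[0,0,1.5,0,0,0,255],[0,0,1.5,0,0,0,255]]]'
```

```text
t: 11.37
tcp_pos: [598.2, -17.6, 174.5]
ee_rot: [0.112, 0.994, 0.001, -0.009]
wrist_force: [0.4, -0.5, -3.7]
grip_width: 0.212
gripper_force: 40.0
t: 11.7
tcp_pos: [598.2, -17.6, 173.0]
ee_rot: [0.112, 0.994, 0.001, -0.009]
wrist_force: [-0.3, -0.9, -2.1]
grip_width: 0.212
gripper_force: 40.0
t: 12.03
tcp_pos: [598.3, -17.7, 172.6]
ee_rot: [0.112, 0.994, 0.001, -0.009]
wrist_force: [-0.6, -0.1, 4.3]
grip_width: 0.209
gripper_force: 40.0
```

```bash
python3 -m creep '[[[0,0,0.5,0,0,0,255],[0,0,0.8,0,0,0,255],[0,0,0.8,0,0,0,255]]]';python3 -m creep '[[[0,0,-0.8,0,0,0,255],[0,0,-1.2,0,0,0,255],[0,0,-1.2,0,0,0,255]]]'; python3 - <<'E'
from h import *
W=snap("wrist");S=snap("scene")
import pickle;pickle.dump((W,S),open("pics/c5.pkl","wb"))
o=np.hstack([tile(W["frame"],200,60,120,90),tile(S["frame"],200,150,80,60)]);cv2.imwrite("pics/m6.png",o)
E
```

```text
t: 12.28
tcp_pos: [598.4, -17.7, 172.5]
ee_rot: [0.112, 0.994, 0.001, -0.008]
wrist_force: [-2.5, -0.1, 9.5]
grip_width: 0.213
gripper_force: 40.0
t: 12.53
tcp_pos: [598.3, -17.7, 172.6]
ee_rot: [0.112, 0.994, 0.001, -0.009]
wrist_force: [-1.1, -0.4, 5.6]
grip_width: 0.21
gripper_force: 40.0
```

View pics/m6.png

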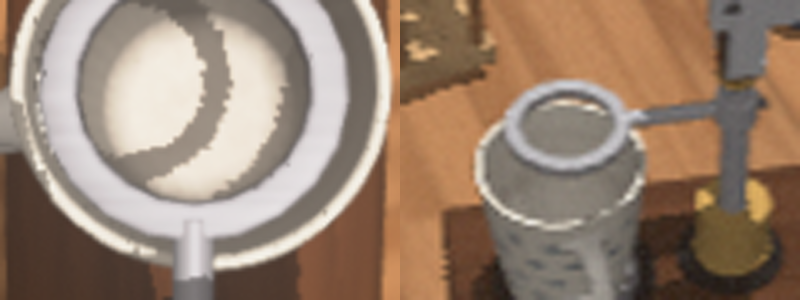

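```bash
python3 -m creep '[[[0,0,-0.6,0,0,0,255],[0,0,-0.8,0,0,0,255],[0,0,-0.8,0,0,0,200],[0,0,-0.8,0,0,0,150],[0,0,-0.8,0,0,0,80]]]';python3 -m creep '[[[0,0,0,0,0,0,60],[0,0,0,0,0,0,60],[0,0,0,0,0,0,60],[0,0,0,0,0,0,60],[0,0,0,0,0,0,60]]]' ; python3 -m creep '[[[0,0,-15,0,0,0,0],[0,0,-35,0,0,0,0],[0,0,-60,0,0,0,0],[0,0,-80,0,0,0,0],[0,0,-100,0,0,0,0]]]'; python3 d.py 481 -240 180 167
```

```text
t: 13.05
tcp_pos: [598.3, -17.6, 172.6]
ee_rot: [0.112, 0.994, 0.001, -0.009]
wrist_force: [0.4, 0.5, 0.1]
grip_width: 0.318
gripper_force: 0.0
t: 13.47
tcp_pos: [598.2, -17.6, 172.7]
ee_rot: [0.112, 0.994, 0.001, -0.009]
wrist_force: [0.7, 0.1, 0.7]
grip_width: 0.671
gripper_force: 0.0
t: 13.88
tcp_pos: [600.0, -18.1, 274.0]
ee_rot: [0.112, 0.994, 0.001, -0.009]
wrist_force: [0.4, -0.5, 0.4]
grip_width: 0.992
gripper_force: 0.0
t 13.88 pos [600.  -18.1 274. ] psi 167.12 F [ 0.4 -0.5  0.4]
shift [  64.8 -242.9   95.1] turn [ 0.0001 -0.0176  0.0021]
```

```bash
python3 -m creep '[[[5,-20,0,0,-0.008,0,0],[15,-57,0,0,-0.0176,0,0],[25,-94,0,0,-0.0176,0,0],[35,-131,0,0,-0.0176,0,0],[44,-165,0,0,-0.0176,0,0]]]'; python3 -m creep '[[[7,-28,10,0,0,0,0],[14,-52,30,0,0,0,0],[20,-70,50,0,0,0,0],[22,-77,70,0,0,0,0],[22,-78,80,0,0,0,0]]]';python3 -m creep '[[[0,0,0,0,0,0,0],[0,0,0,0,0,0,0],[0,0,0,0,0,0,0],[0,0,0,0,0,0,0],[0,0,0,0,0,0,0]]]'; python3 d.py 481 -240 100 167.1;  python3 - <<'E'
from h import *
W=snap("wrist");T=snap("top");S=snap("scene")
import pickle;pickle.dump((W,T,S),open("pics/c6.pkl","wb"));a=T["frame"]
p=proj(W,[481,-240,67],1).astype(int);q=proj(T,[481,-240,67]);print(p,q)
import pickle;T0,S0=pickle.load(open("pics/c0.pkl","rb"))
print("top hand",onz(T0,(338.8,213.9),67).round(1),"scene hand",onz(S0,((587+.5-400)/6.667-.5+235,(140.5)/6.667-.5+250),67).round(1))
x0,y0=p[0]-40,max(p[1]-30,0);print(x0,y0)
cv2.imwrite("pics/m7.png",np.vstack([np.hstack([tile(W["frame"],x0,y0,80,60),tile(S["frame"],200,100,120,90)]),np.hstack([cv2.resize(W["frame"][:,:,::-1],(400,300)),tile(T["frame"],200,130,120,90)])]))
E
```

```text
t: 14.3
tcp_pos: [518.9, -170.9, 273.8]
ee_rot: [0.112, 0.994, -0.0, -0.0]
wrist_force: [-0.1, -1.0, -0.3]
grip_width: 1.001
gripper_force: 0.0
t: 14.72
tcp_pos: [478.9, -241.9, 191.8]
ee_rot: [0.114, 0.993, -0.0, -0.002]
wrist_force: [-1.0, 0.4, -0.3]
grip_width: 0.998
gripper_force: 0.0
t: 15.13
tcp_pos: [482.4, -239.8, 194.5]
ee_rot: [0.111, 0.994, -0.0, 0.001]
wrist_force: [-0.0, -1.0, 0.9]
grip_width: 1.002
gripper_force: 0.0
t 15.13 pos [ 482.4 -239.8  194.5] psi 167.2 F [-0.  -1.   0.9]
shift [ 1.5 -0.5 94.5] turn [-0.0001  0.0015  0.0017]
[256 177] [337.68062626 215.2816633 ]
top hand [ 484.7 -243.1   67. ] scene hand [ 483.9 -248.5   67. ]
216 147
```

View pics/m7.png

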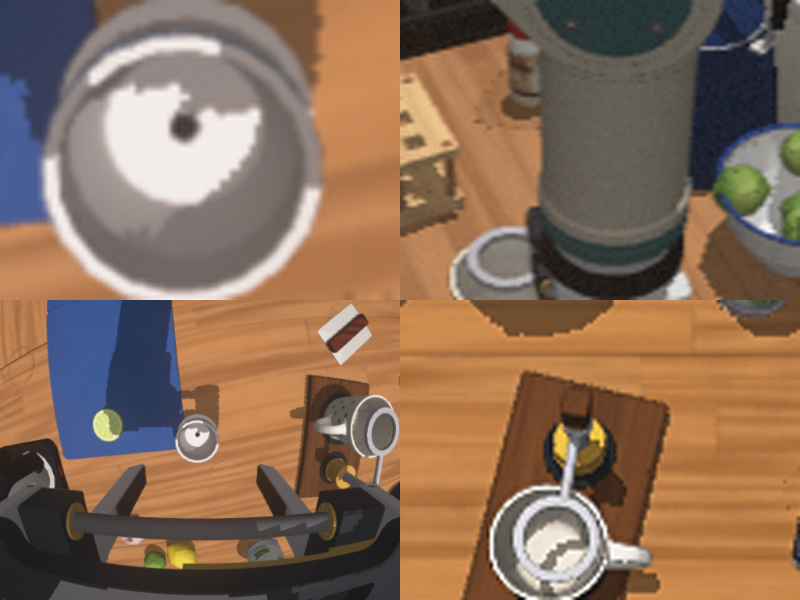

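```bash
python3 - <<'E'
from h import *
import pickle;W,T,S=pickle.load(open("pics/c6.pkl","rb"))
print("drip W",onz(W,(251.8,179.6),67,1).round(1),"edges",[onz(W,p,67,1).round(1).tolist() for p in ((216+42.5/5-.5,180),(216+320.5/5-.5,180))])
# top: ring by lightness: edge fit
for c,p,nm,f in((T,(247,201),"T",0),):
    f_=c["frame"];h=cv2.cvtColor(f_,cv2.COLOR_RGB2HSV)
    print(onz(c,p,144,f).round(1),"mug",onz(c,((548-400+.5)/3.333-.5+200,(545.5-300)/3.333-.5+130),113,f).round(1),"post top",onz(c,((576.5-400)/3.333-.5+200,(398.5-300)/3.333-.5+130),218,f).round(1))
    print("exp ring from post", (np.array([598.3,-17.6])+90*np.array([np.cos(np.radians(167.1)),np.sin(np.radians(167.1))])).round(1))
E
python3 d.py 484 -243.5 37 167.1
```

```text
drip W [ 481.6 -245.5   67. ] edges [[475.4, -274.4, 67.0], [488.5, -216.8, 67.0]]
[507.4   0.  144. ] mug [506.2   8.1 113. ] post top [596.1 -13.4 218. ]
exp ring from post [510.6   2.5]
t 15.28 pos [ 481.8 -240.   194.1] psi 167.16 F [-0.2  0.4 -0.5]
shift [ -2.8  -2.9 157.1] turn [-0.0001  0.0006  0.001 ]
```

```bash
python3 -m creep '[[[-1,-2,20,0,0,0,0],[-2.5,-3.8,50,0,0,0,0],[-2.5,-3.8,80,0,0,0,0],[-2.5,-3.8,105,0,0,0,0],[-2.5,-3.8,125,0,0,0,0]]]'; python3 -m creep '[[[0,0,10,0,0,0,0],[0,0,20,0,0,0,0],[0,0,29,0,0,0,0],[0,0,31,0,0,0,0],[0,0,31,0,0,0,0]]]'; python3 d.py 483.5 -244.3 38 167.1
```

```text
t: 15.7
tcp_pos: [482.4, -244.1, 66.9]
ee_rot: [0.112, 0.994, 0.0, -0.001]
wrist_force: [0.7, -0.2, -0.1]
grip_width: 0.998
gripper_force: 0.0
t: 16.12
tcp_pos: [483.1, -244.5, 37.6]
ee_rot: [0.112, 0.994, 0.0, -0.0]
wrist_force: [-0.6, -0.2, 0.8]
grip_width: 1.002
gripper_force: 0.0
t 16.12 pos [ 483.1 -244.5   37.6] psi 167.12 F [-0.6 -0.2  0.8]
shift [-0.4  0.3 -0.4] turn [ 0.     -0.0003  0.0004]
```

```bash
python3 -m creep '[[[0,0,0,0,0,0,60],[0,0,0,0,0,0,90],[0,0,0,0,0,0,255],[0,0,0,0,0,0,255],[0,0,0,0,0,0,255]]]' 18; python3 -m creep '[[[0,0,0,0,0,0,255],[0,0,0,0,0,0,255],[0,0,0,0,0,0,255]]]'; python3 d.py 483.5 -244.3 38 167.1
```

```text
t: 16.53
tcp_pos: [483.1, -244.5, 38.0]
ee_rot: [0.112, 0.994, -0.0, 0.0]
wrist_force: [-0.0, 0.1, 0.6]
grip_width: 0.684
gripper_force: 0.0
t: 16.78
tcp_pos: [483.1, -244.8, 37.8]
ee_rot: [0.112, 0.994, -0.0, 0.0]
wrist_force: [-0.6, -1.5, 2.4]
grip_width: 0.637
gripper_force: 18.0
t 16.78 pos [ 483.1 -244.8   37.8] psi 167.1 F [-0.6 -1.5  2.4]
shift [-0.2  0.6 -0.2] turn [-0.0004  0.0003  0.0001]
```

```bash
python3 -m creep '[[[0,0,-6,0,0,0,255],[0,0,-20,0,0,0,255],[0,0,-45,0,0,0,255],[0,0,-75,0,0,0,255],[0,0,-105,0,0,0,255]]]'; python3 -m creep '[[[0,0,-30,0,0,0,255],[0,0,-55,0,0,0,255],[0,0,-72,0,0,0,255],[0,0,-78,0,0,0,255]]]';  python3 -m creep '[[[0,0,0,0,0,0,255],[0,0,0,0,0,0,255],[0,0,0,0,0,0,255],[0,0,0,0,0,0,255]]]'; python3 - <<'E'
from h import *
import pickle
W5,S5=pickle.load(open("pics/c5.pkl","rb"));W6,T6,S6=pickle.load(open("pics/c6.pkl","rb"))
W=snap("wrist");T=snap("top");S=snap("scene");pickle.dump((W,T,S),open("pics/c7.pkl","wb"))
s=read_state();print(s["tcp_pos"].round(1),s["wrist_force"].round(1),s["grip_width"])
# scan radially from a guess for ring-hole edge: bright ring -> darker inside, robust circle centre on plane z
def edge(c,guess,z,r0,r1,fish,sign):
    g=cv2.GaussianBlur(c["frame"],(3,3),0).astype(float).mean(2);P=[]
    for a in np.radians(np.arange(0,360,10)):
        rs=np.arange(r0,r1,.5);px=np.array([proj(c,[guess[0]+r*np.cos(a),guess[1]+r*np.sin(a),z],fish) for r in rs],np.float32)
        v=cv2.remap(g.astype(np.float32),px[:,:1],px[:,1:],cv2.INTER_LINEAR).ravel();d=sign*np.gradient(v);k=d.argmax()
        if d[k]>1.2: P.append([guess[0]+rs[k]*np.cos(a),guess[1]+rs[k]*np.sin(a)])
    P=np.array(P);keep=np.ones(len(P),bool)
    for _ in range(4):
        A=np.c_[2*P[keep],np.ones(keep.sum())];x=np.linalg.lstsq(A,(P[keep]**2).sum(1),rcond=None)[0];r=np.sqrt(x[2]+x[0]**2+x[1]**2)
        e=np.hypot(*(P-x[:2]).T)-r;keep=np.abs(e)<max(1.5*np.median(np.abs(e)),.6)
    return x[:2].round(1),r.round(1),keep.sum(),len(P)
for nm,c,f in(("W5",W5,1),("S5",S5,0),("T6",T6,0),("T7",T,0),("S7",S,0)):
    print(nm,"outer",edge(c,(509,1),144,27,39,f,-1),"hole",edge(c,(509,1),144,19,29,f,1))
print("drip rim W",edge(W,s["tcp_pos"][:2],s["tcp_pos"][2]+29.5,24,36,1,-1))
E
```

```text
t: 17.2
tcp_pos: [481.8, -243.7, 143.1]
ee_rot: [0.112, 0.994, 0.001, -0.002]
wrist_force: [0.6, -0.4, -2.3]
grip_width: 0.641
gripper_force: 18.0
t: 17.53
tcp_pos: [484.0, -244.8, 223.3]
ee_rot: [0.112, 0.994, -0.0, 0.002]
wrist_force: [1.1, 0.1, -2.3]
grip_width: 0.636
gripper_force: 18.0
t: 17.87
tcp_pos: [482.0, -244.0, 219.0]
ee_rot: [0.112, 0.994, 0.001, -0.002]
wrist_force: [0.6, -0.6, -2.6]
grip_width: 0.638
gripper_force: 18.0
[ 482.5 -244.3  219.6] [ 0.3  0.1 -2.2] 0.6389764938934831
W5 outer (array([ 5.086e+02, -5.000e-01]), np.float64(35.0), np.int64(21), 36) hole (array([510.2,   2.9]), np.float64(24.6), np.int64(36), 36)
S5 outer (array([510.2,   1.3]), np.float64(32.7), np.int64(23), 36) hole (array([510.4,   1.2]), np.float64(24.3), np.int64(23), 36)
T6 outer (array([507.8,   1.5]), np.float64(31.8), np.int64(21), 36) hole (array([507.2,   1.3]), np.float64(24.9), np.int64(24), 33)
T7 outer (array([507.9,   1.5]), np.float64(31.8), np.int64(21), 36) hole (array([507.2,   1.4]), np.float64(24.9), np.int64(22), 33)
S7 outer (array([506.3,  -4.6]), np.float64(32.3), np.int64(20), 36) hole (array([507.1,  -3.4]), np.float64(23.6), np.int64(17), 29)
drip rim W (array([ 482.3, -243.8]), np.float64(29.4), np.int64(19), 32)
```

```bash
python3 -m creep '[[[1,12,0,0,0,0,255],[3,36,0,0,0,0,255],[6,66,0,0,0,0,255],[8,96,0,0,0,0,255],[10,122,0,0,0,0,255]]]'; python3 -m creep '[[[2,22,0,0,0,0,255],[3,37,0,0,0,0,255],[4,45,0,0,0,0,255],[4,48,0,0,0,0,255]]]';  python3 -m creep '[[[0,0,0,0,0,0,255],[0,0,0,0,0,0,255],[0,0,0,0,0,0,255],[0,0,0,0,0,0,255],[0,0,0,0,0,0,255]]]'; cat > ring.py <<'E'
from h import *
import pickle
def edge(c,guess,z,r0,r1,fish,sign):
    g=cv2.GaussianBlur(c["frame"],(3,3),0).astype(float).mean(2);P=[]
    for a in np.radians(np.arange(0,360,10)):
        rs=np.arange(r0,r1,.5);px=np.array([proj(c,[guess[0]+r*np.cos(a),guess[1]+r*np.sin(a),z],fish) for r in rs],np.float32)
        v=cv2.remap(g.astype(np.float32),px[:,:1],px[:,1:],cv2.INTER_LINEAR).ravel();d=sign*np.gradient(v);k=d.argmax()
        if d[k]>1.2: P.append([guess[0]+rs[k]*np.cos(a),guess[1]+rs[k]*np.sin(a)])
    P=np.array(P);keep=np.ones(len(P),bool)
    for _ in range(4):
        A=np.c_[2*P[keep],np.ones(keep.sum())];x=np.linalg.lstsq(A,(P[keep]**2).sum(1),rcond=None)[0];r=np.sqrt(x[2]+x[0]**2+x[1]**2)
        e=np.hypot(*(P-x[:2]).T)-r;keep=np.abs(e)<max(1.5*np.median(np.abs(e)),.6)
    return x[:2].round(1),r.round(1),keep.sum(),len(P)
if __name__=="__main__":
    W=snap("wrist");s=read_state();pickle.dump(W,open("pics/cw%d.pkl"%(s["t"]*100),"wb"));print(s["tcp_pos"].round(1))
    for z in(144,141): print("ring hole",z,edge(W,(507,2),z,19,29,1,1),"outer",edge(W,(507,2),z,27,39,1,-1))
    t=s["tcp_pos"];print("rim",edge(W,t[:2],t[2]+29.5,24,36,1,-1),edge(W,t[:2],t[2]+29.5,22,34,1,1))
    p=proj(W,[507,2,144],1);print("ring px",p)
E
python3 ring.py
```

```text
t: 18.43
tcp_pos: [500.5, -120.1, 220.4]
ee_rot: [0.112, 0.994, 0.001, -0.0]
wrist_force: [0.7, -0.0, -2.2]
grip_width: 0.64
gripper_force: 18.0
t: 18.77
tcp_pos: [507.2, -73.3, 220.5]
ee_rot: [0.111, 0.994, 0.0, -0.0]
wrist_force: [0.0, 0.8, -2.7]
grip_width: 0.633
gripper_force: 18.0
t: 19.18
tcp_pos: [507.1, -76.6, 220.6]
ee_rot: [0.113, 0.994, -0.0, -0.0]
wrist_force: [-0.0, -0.8, -2.7]
grip_width: 0.642
gripper_force: 18.0
[507.1 -76.4 220.6]
ring hole 144 (array([504.8,  -1.8]), np.float64(24.4), np.int64(29), 33) outer (array([506.3,  -2.2]), np.float64(32.7), np.int64(20), 36)
ring hole 141 (array([505.5,  -1.3]), np.float64(24.8), np.int64(28), 33) outer (array([507.2,  -1. ]), np.float64(32.9), np.int64(22), 36)
rim (array([507.5, -76.4]), np.float64(29.5), np.int64(19), 32) (array([503.9, -76.3]), np.float64(27.9), np.int64(18), 29)
ring px [342.18940546 173.78666003]
```

```bash
python3 -m creep '[[[3,12,0,0,0,0,255],[7,30,0,0,0,0,255],[12,50,0,0,0,0,255],[16,66,0,0,0,0,255],[18,74.7,0,0,0,0,255]]]'; python3 -m creep '[[[0,0,5,0,0,0,255],[0,0,12,0,0,0,255],[0,0,18,0,0,0,255],[0,0,22,0,0,0,255]]]';  python3 -m creep '[[[0,0,0,0,0,0,255],[0,0,0,0,0,0,255],[0,0,0,0,0,0,255],[0,0,0,0,0,0,255],[0,0,0,0,0,0,255]]]';python3 d.py 506 0.5 185 167.1; python3 - <<'E'
from ring import *
T=snap("top");S=snap("scene");pickle.dump((T,S),open("pics/c8.pkl","wb"))
for z in (144,141): print(z,edge(S,(508,-4),z,27,39,0,-1),edge(S,(508,-4),z,19,29,0,1))
t=read_state()["tcp_pos"];print("rim S",edge(S,t[:2]-[0,3],t[2]+29.5,24,36,0,-1))
E
```

```text
t: 19.65
tcp_pos: [506.2, 3.3, 220.5]
ee_rot: [0.111, 0.994, 0.001, -0.0]
wrist_force: [-0.1, -0.5, -2.4]
grip_width: 0.636
gripper_force: 18.0
t: 19.98
tcp_pos: [505.7, -0.3, 197.4]
ee_rot: [0.113, 0.994, -0.0, -0.001]
wrist_force: [-1.1, -0.0, -2.7]
grip_width: 0.638
gripper_force: 18.0
t: 20.4
tcp_pos: [506.6, 1.1, 198.8]
ee_rot: [0.112, 0.994, 0.0, 0.0]
wrist_force: [-0.4, 0.3, -2.5]
grip_width: 0.638
gripper_force: 18.0
t 20.4 pos [506.6   1.1 198.8] psi 167.11 F [-0.4  0.3 -2.5]
shift [ 0.4 -0.7 13.8] turn [0.0002 0.0002 0.0002]
144 (array([512.5,  -0.7]), np.float64(32.9), np.int64(6), 11) (array([512.5,  -7.8]), np.float64(20.8), np.int64(7), 8)
141 (array([531.9,  -6.1]), np.float64(15.2), np.int64(6), 6) (array([517.8,  -4.6]), np.float64(16.1), np.int64(5), 7)
rim S (array([506.9,   2. ]), np.float64(32.3), np.int64(16), 27)
```

Descend gently, watching the force.

```bash
python3 -m creep '[[[0,0,3,0,0,0,255],[0,0,6,0,0,0,255],[0,0,9,0,0,0,255],[0,0,12,0,0,0,255],[0,0,14,0,0,0,255]]]'; python3 -m creep '[[[0,0,1,0,0,0,255],[0,0,2,0,0,0,255],[0,0,2.5,0,0,0,255],[0,0,2.5,0,0,0,255]]]';  python3 -m creep '[[[0,0,1,0,0,0,255],[0,0,2,0,0,0,255],[0,0,2,0,0,0,255]]]'; python3 -m creep '[[[0,0,1,0,0,0,255],[0,0,2,0,0,0,255],[0,0,2,0,0,0,255]]]'
```

```text
t: 20.92
tcp_pos: [506.1, 1.2, 184.0]
ee_rot: [0.112, 0.994, -0.0, -0.001]
wrist_force: [-1.0, -0.3, -2.0]
grip_width: 0.638
gripper_force: 18.0
t: 21.25
tcp_pos: [506.3, 1.2, 182.0]
ee_rot: [0.112, 0.994, 0.0, -0.0]
wrist_force: [-0.1, -0.4, -2.2]
grip_width: 0.64
gripper_force: 18.0
t: 21.5
tcp_pos: [506.2, 1.2, 179.9]
ee_rot: [0.112, 0.994, 0.0, -0.0]
wrist_force: [1.1, 0.1, -2.2]
grip_width: 0.639
gripper_force: 18.0
t: 21.75
tcp_pos: [506.2, 1.2, 177.9]
ee_rot: [0.112, 0.994, 0.0, -0.0]
wrist_force: [0.3, -0.4, -2.4]
grip_width: 0.633
gripper_force: 18.0
```

```bash
python3 -m creep '[[[0,0,1,0,0,0,255],[0,0,2,0,0,0,255],[0,0,2,0,0,0,255]]]'; python3 -m creep '[[[0,0,1,0,0,0,255],[0,0,2,0,0,0,255],[0,0,2,0,0,0,255]]]';  python3 -m creep '[[[0,0,0.7,0,0,0,255],[0,0,1.4,0,0,0,255],[0,0,1.4,0,0,0,255]]]'; python3 -m creep '[[[0,0,0.7,0,0,0,255],[0,0,1.4,0,0,0,255],[0,0,1.4,0,0,0,255]]]'
```

```text
t: 22.0
tcp_pos: [506.2, 1.2, 175.9]
ee_rot: [0.112, 0.994, -0.0, -0.0]
wrist_force: [0.0, 0.4, -2.1]
grip_width: 0.638
gripper_force: 18.0
t: 22.25
tcp_pos: [506.2, 1.2, 173.9]
ee_rot: [0.112, 0.994, 0.0, -0.0]
wrist_force: [-0.7, 0.2, -1.5]
grip_width: 0.639
gripper_force: 18.0
t: 22.5
tcp_pos: [506.2, 1.2, 172.6]
ee_rot: [0.112, 0.994, -0.0, -0.0]
wrist_force: [-0.1, -0.3, -2.4]
grip_width: 0.639
gripper_force: 18.0
t: 22.75
tcp_pos: [506.2, 1.2, 171.1]
ee_rot: [0.112, 0.994, 0.0, -0.0]
wrist_force: [0.3, -0.0, -2.5]
grip_width: 0.635
gripper_force: 18.0
```

```bash
python3 -m creep '[[[0,0,0.5,0,0,0,255],[0,0,1,0,0,0,255],[0,0,1,0,0,0,255]]]'; python3 -m creep '[[[0,0,0.5,0,0,0,255],[0,0,1,0,0,0,255],[0,0,1,0,0,0,255]]]';  python3 -m creep '[[[0,0,0.5,0,0,0,255],[0,0,1,0,0,0,255],[0,0,1,0,0,0,255]]]'
```

```text
t: 23.0
tcp_pos: [506.3, 1.2, 170.2]
ee_rot: [0.112, 0.994, 0.0, -0.0]
wrist_force: [-0.5, 0.5, -0.9]
grip_width: 0.637
gripper_force: 18.0
t: 23.25
tcp_pos: [506.3, 1.2, 169.2]
ee_rot: [0.112, 0.994, 0.0, -0.0]
wrist_force: [-0.3, 0.0, -1.0]
grip_width: 0.639
gripper_force: 18.0
t: 23.5
tcp_pos: [506.3, 1.2, 168.2]
ee_rot: [0.112, 0.994, 0.0, -0.0]
wrist_force: [-0.6, -0.4, -2.7]
grip_width: 0.639
gripper_force: 18.0
```

```bash
python3 -m creep '[[[0,0,0.5,0,0,0,255],[0,0,1,0,0,0,255],[0,0,1,0,0,0,255]]]'; python3 -m creep '[[[0,0,0.5,0,0,0,255],[0,0,1,0,0,0,255],[0,0,1,0,0,0,255]]]'; python3 -m creep '[[[0,0,0.5,0,0,0,255],[0,0,1,0,0,0,255],[0,0,1,0,0,0,255]]]'
```

```text
t: 23.75
tcp_pos: [505.9, 1.3, 167.4]
ee_rot: [0.112, 0.994, 0.0, -0.001]
wrist_force: [-2.3, -0.0, 0.4]
grip_width: 0.64
gripper_force: 18.0
t: 24.0
tcp_pos: [505.4, 1.6, 166.7]
ee_rot: [0.112, 0.994, 0.0, -0.001]
wrist_force: [-3.4, 0.9, 6.0]
grip_width: 0.638
gripper_force: 18.0
t: 24.25
tcp_pos: [504.7, 1.8, 166.0]
ee_rot: [0.112, 0.994, 0.0, -0.002]
wrist_force: [-5.9, 0.6, 11.4]
grip_width: 0.643
gripper_force: 18.0
```

```bash
python3 -m creep '[[[0,0,-1,0,0,0,255],[0,0,-2,0,0,0,255],[0,0,-2,0,0,0,255],[0,0,-2,0,0,0,255]]]'
```

```text
t: 24.58
tcp_pos: [506.8, 1.1, 167.2]
ee_rot: [0.112, 0.994, 0.0, 0.0]
wrist_force: [-0.4, 0.1, -1.7]
grip_width: 0.639
gripper_force: 18.0
```

```bash
python3 -m creep '[[[0,0,0.3,0,0,0,255],[0,0,0.3,0,0,0,85],[0,0,0.3,0,0,0,75],[0,0,0.3,0,0,0,60],[0,0,0.3,0,0,0,40]]]'; python3 -m creep '[[[0,0,0,0,0,0,0],[0,0,0,0,0,0,0],[0,0,0,0,0,0,0],[0,0,0,0,0,0,0]]]'; python3 - <<'E'
from ring import *
W=snap("wrist");t=read_state()["tcp_pos"];print(t.round(1))
print("rim W",edge(W,t[:2],196,24,36,1,-1))
E
```

```text
t: 25.0
tcp_pos: [506.6, 1.1, 167.0]
ee_rot: [0.112, 0.994, 0.0, 0.0]
wrist_force: [0.2, 0.3, -0.7]
grip_width: 0.806
gripper_force: 0.0
t: 25.33
tcp_pos: [506.3, 1.2, 167.0]
ee_rot: [0.112, 0.994, 0.0, -0.0]
wrist_force: [0.5, -0.4, -0.1]
grip_width: 1.001
gripper_force: 0.0
[506.4   1.2 167. ]
rim W (array([501.7,   1.7]), np.float64(29.2), np.int64(25), 34)
```

```bash
python3 -m creep '[[[0,0,-10,0,0,0,0],[0,0,-25,0,0,0,0],[0,0,-45,0,0,0,0],[0,0,-70,0,0,0,0],[0,0,-95,0,0,0,0]]]'; python3 -m creep '[[[5,-25,-15,0,0,0,0],[10,-60,-25,0,0,0,0],[15,-95,-30,0,0,0,0],[20,-125,-30,0,0,0,0],[20,-140,-30,0,0,0,0]]]'; python3 -m creep '[[[0,0,0,0,0,0,0],[0,0,0,0,0,0,0],[0,0,0,0,0,0,0],[0,0,0,0,0,0,0],[0,0,0,0,0,0,0]]]'; python3 - <<'E'
from ring import *
W=snap("wrist");T=snap("top");S=snap("scene");pickle.dump((W,T,S),open("pics/c9.pkl","wb"))
t=read_state();print(t["tcp_pos"].round(1),t["wrist_force"].round(1))
for z in(199,196,193): print(z,"rimW",edge(W,(502,2),z,24,36,1,-1),"rimT",edge(T,(503,2),z,24,36,0,-1),"rimS",edge(S,(502,-2),z,24,36,0,-1))
for z in (144,140): print(z,"ringW",edge(W,(506,0),z,28,39,1,-1),"ringT",edge(T,(506,0),z,28,39,0,-1),"ringS",edge(S,(506,-4),z,28,39,0,-1))
# mug displacement: compare mug region in top/scene: bottom half of mug in scene
T0,S0=pickle.load(open("pics/c0.pkl","rb"));_,S5=pickle.load(open("pics/c5.pkl","rb"))
for nm,A,B,(x,y,w,h) in(("mug scene",S0,S,(214,188,42,32)),("foot",S0,S,(205,205,90,30)),("mug handle top",T0,T,(262,200,18,16)),("post scene",S5,S,(262,160,15,14)),("tin",T0,T,(290,92,40,45)),("lemon.. ",T0,T,(345,120,60,55))):
    a=cv2.cvtColor(A["frame"],cv2.COLOR_RGB2GRAY);b=cv2.cvtColor(B["frame"],cv2.COLOR_RGB2GRAY)
    r=cv2.matchTemplate(b[y-6:y+h+6,x-6:x+w+6],a[y:y+h,x:x+w],cv2.TM_CCOEFF_NORMED);_,v,_,l=cv2.minMaxLoc(r);print(nm,round(v,3),(l[0]-6,l[1]-6))
E
```

```text
t: 25.8
tcp_pos: [505.9, 1.1, 262.7]
ee_rot: [0.112, 0.994, -0.0, -0.001]
wrist_force: [0.4, 0.1, 0.4]
grip_width: 1.002
gripper_force: 0.0
t: 26.22
tcp_pos: [453.6, -134.8, 292.7]
ee_rot: [0.115, 0.993, -0.001, 0.0]
wrist_force: [-0.4, -0.0, 0.3]
grip_width: 0.999
gripper_force: 0.0
t: 26.63
tcp_pos: [456.1, -129.4, 291.8]
ee_rot: [0.111, 0.994, 0.0, -0.0]
wrist_force: [0.9, 0.0, -0.7]
grip_width: 0.994
gripper_force: 0.0
[ 455.9 -130.1  291.9] [-0.9  0.1 -0.3]
199 rimW (array([500.1,  -1. ]), np.float64(29.2), np.int64(26), 36) rimT (array([505.1,   2.4]), np.float64(31.4), np.int64(28), 36) rimS (array([500.8,  -6.4]), np.float64(28.5), np.int64(10), 17)
196 rimW (array([ 5.012e+02, -5.000e-01]), np.float64(30.0), np.int64(26), 36) rimT (array([505.5,   2.5]), np.float64(31.5), np.int64(26), 36) rimS (array([500.6,  -5.4]), np.float64(27.9), np.int64(12), 22)
193 rimW (array([502.1,   1.3]), np.float64(30.1), np.int64(24), 36) rimT (array([505.3,   2.8]), np.float64(30.9), np.int64(21), 36) rimS (array([502.3,  -3.8]), np.float64(26.6), np.int64(18), 23)
144 ringW (array([506.3,   1.4]), np.float64(33.1), np.int64(19), 29) ringT (array([509.6,   0.7]), np.float64(35.6), np.int64(21), 36) ringS (array([5.06e+02, 3.00e-01]), np.float64(33.7), np.int64(11), 19)
140 ringW (array([506.6,   2.5]), np.float64(32.7), np.int64(16), 26) ringT (array([509.7,   1.2]), np.float64(35.1), np.int64(21), 36) ringS (array([506.3,   2.2]), np.float64(33.6), np.int64(13), 18)
mug scene 0.969 (0, 0)
foot 0.989 (0, 0)
mug handle top 0.549 (-1, 0)
post scene 0.706 (-3, -5)
tin 1.0 (0, 0)
lemon..  0.537 (0, 0)
```

```bash
python3 - <<'E'
from ring import *
W,T,S=pickle.load(open("pics/c9.pkl","rb"));_,S5=pickle.load(open("pics/c5.pkl","rb"));_,S7=0,pickle.load(open("pics/c7.pkl","rb"))[2]
def line(S,base):
    g=cv2.GaussianBlur(cv2.cvtColor(S["frame"],cv2.COLOR_RGB2LAB),(1,3),0).astype(float)[:,:,2];o=[]
    for v in range(172,188,2):
        u0=258;row=g[v,u0:u0+16];gr=np.diff(row);i=gr[:9].argmin();j=gr[7:].argmax()+7
        w=lambda k:np.average(np.arange(max(k-1,0),min(k+2,15))+.5,weights=np.abs(gr[max(k-1,0):k+2])+1e-6)
        o.append((v,round((w(i)+w(j))/2+u0,2),round(w(j)-w(i),1)))
    return o
for n,c in(("held",S5),("released",S7),("now",S)): print(n,line(c,0))
for z in(64,100,130,218): print(z,proj(S,[598.3,-17.6,z]).round(1))
# grip top in top view: brown centroid
for n,c in(("T7",pickle.load(open("pics/c7.pkl","rb"))[1]),("T9",T)):
    p=proj(c,[598,-17,218]).astype(int);m=mask(c["frame"],(p[0]-9,p[1]-9,p[0]+10,p[1]+10),(0,60,20),(18,255,140));print(n,p)
    sub=cv2.cvtColor(c["frame"],cv2.COLOR_RGB2HSV)[p[1]-9:p[1]+10,p[0]-9:p[0]+10];print(sub[::3,::2,2].tolist())
E
```

```text
held [(172, np.float64(266.67), np.float64(8.3)), (174, np.float64(266.7), np.float64(7.7)), (176, np.float64(266.58), np.float64(5.8)), (178, np.float64(266.5), np.float64(5.7)), (180, np.float64(266.47), np.float64(5.7)), (182, np.float64(266.19), np.float64(5.4)), (184, np.float64(266.25), np.float64(5.5)), (186, np.float64(266.11), np.float64(5.4))]
released [(172, np.float64(263.5), np.float64(10.0)), (174, np.float64(262.42), np.float64(7.2)), (176, np.float64(266.13), np.float64(11.7)), (178, np.float64(265.0), np.float64(0.0)), (180, np.float64(266.06), np.float64(4.9)), (182, np.float64(264.5), np.float64(9.0)), (184, np.float64(266.75), np.float64(7.5)), (186, np.float64(262.5), np.float64(7.0))]
now [(172, np.float64(263.94), np.float64(9.9)), (174, np.float64(264.69), np.float64(7.6)), (176, np.float64(264.83), np.float64(6.0)), (178, np.float64(265.04), np.float64(5.6)), (180, np.float64(265.1), np.float64(5.5)), (182, np.float64(265.22), np.float64(5.5)), (184, np.float64(265.25), np.float64(5.4)), (186, np.float64(265.53), np.float64(5.3))]
64 [265.9 189.8]
100 [266.2 180.9]
130 [266.5 173.2]
218 [267.5 148.3]
T7 [254 158]
[[198, 195, 194, 191, 191, 190, 189, 195, 197, 198], [200, 200, 201, 200, 200, 196, 196, 194, 195, 195], [117, 118, 115, 110, 95, 91, 143, 190, 192, 197], [116, 114, 98, 108, 105, 108, 82, 106, 107, 97], [121, 117, 110, 106, 109, 112, 70, 102, 104, 103], [116, 119, 38, 62, 85, 91, 80, 102, 105, 108], [114, 108, 68, 45, 43, 39, 109, 222, 97, 104]]
T9 [254 158]
[[186, 186, 184, 182, 181, 181, 180, 185, 186, 189], [188, 189, 191, 190, 189, 186, 187, 184, 183, 184], [111, 110, 109, 105, 90, 88, 136, 181, 183, 187], [111, 109, 91, 68, 80, 99, 104, 100, 102, 92], [112, 110, 98, 104, 102, 107, 64, 98, 99, 98], [109, 110, 103, 105, 109, 96, 85, 97, 100, 101], [108, 105, 45, 38, 34, 34, 118, 209, 91, 99]]
```

```bash
python3 - <<'E'
from ring import *
S9=pickle.load(open("pics/c9.pkl","rb"))[2];S=snap("scene");print(read_state()["t"])
for nm,c in(("c9",S9),("now",S)):
    g=cv2.cvtColor(c["frame"],cv2.COLOR_RGB2HSV)
    for v in range(142,174,3): print(nm,v,g[v,252:282,2].tolist())
    if nm=="c9": print()
    if np.abs(S["frame"].astype(int)-S9["frame"]).mean()<3: break
E
```

```text
26.8333
c9 142 [157, 168, 157, 164, 178, 171, 171, 185, 189, 148, 74, 44, 41, 42, 44, 39, 44, 43, 46, 43, 50, 45, 52, 47, 46, 44, 50, 49, 48, 49]
c9 145 [121, 169, 174, 167, 163, 166, 178, 173, 171, 183, 150, 91, 55, 42, 42, 42, 45, 44, 43, 44, 44, 49, 50, 42, 47, 47, 48, 47, 48, 46]
c9 148 [65, 144, 177, 175, 168, 163, 164, 144, 113, 94, 91, 93, 94, 98, 93, 66, 46, 44, 43, 43, 40, 46, 43, 45, 47, 47, 45, 46, 50, 50]
c9 151 [58, 133, 163, 166, 172, 168, 160, 116, 77, 88, 96, 95, 97, 95, 89, 86, 84, 71, 49, 49, 44, 47, 45, 47, 42, 46, 47, 49, 49, 50]
c9 154 [115, 146, 162, 163, 160, 161, 163, 130, 75, 50, 55, 55, 56, 56, 55, 57, 124, 179, 192, 150, 102, 101, 89, 65, 46, 46, 46, 48, 49, 47]
c9 157 [134, 153, 164, 166, 169, 162, 158, 128, 76, 51, 58, 59, 54, 53, 59, 60, 94, 164, 191, 195, 194, 195, 191, 191, 146, 110, 110, 107, 107, 102]
c9 160 [141, 166, 163, 161, 169, 174, 174, 151, 96, 55, 53, 55, 50, 52, 59, 58, 96, 148, 170, 185, 191, 196, 196, 195, 191, 193, 193, 196, 198, 194]
c9 163 [142, 176, 179, 175, 166, 168, 178, 180, 134, 65, 54, 52, 54, 53, 57, 60, 71, 154, 185, 171, 170, 180, 191, 194, 198, 199, 193, 197, 196, 194]
c9 166 [185, 186, 184, 183, 177, 169, 166, 176, 155, 108, 70, 62, 74, 83, 93, 108, 129, 157, 180, 181, 179, 169, 166, 183, 189, 194, 198, 198, 197, 195]
c9 169 [187, 180, 185, 186, 184, 178, 173, 173, 143, 104, 92, 89, 96, 98, 99, 99, 164, 152, 109, 152, 177, 177, 173, 167, 164, 177, 187, 191, 193, 196]
c9 172 [186, 197, 207, 215, 214, 164, 118, 118, 118, 104, 93, 103, 105, 104, 104, 97, 96, 130, 160, 169, 172, 180, 184, 184, 176, 166, 167, 179, 184, 190]
```

```bash
python3 - <<'E'
from ring import *
W9,T9,S9=pickle.load(open("pics/c9.pkl","rb"));W7,T7,S7=pickle.load(open("pics/c7.pkl","rb"))
for z in (210,217,225,237):print(z,proj(S9,[585.5,-14.6,z]).round(1),proj(T9,[585.5,-14.6,z]).round(1),proj(W9,[585.5,-14.6,z],1).round(1))
print("vertical",proj(T9,[598.3,-17.6,218]).round(1),proj(W9,[598.3,-17.6,218],1).round(1))
g=cv2.cvtColor(S7["frame"],cv2.COLOR_RGB2HSV)
for v in range(145,172,3): print("S7",v,g[v,252:282,2].tolist())
for nm,c in(("T7",T7),("T9",T9)):
    g=cv2.cvtColor(c["frame"],cv2.COLOR_RGB2HSV)
    for v in range(152,172,2): print(nm,v,g[v,244:266,2].tolist())
E
```

```text
210 [262.3 151.3] [253.  164.3] [384.9 279. ]
217 [262.3 149.2] [253.  163.6] [387.2 282.3]
225 [262.4 146.8] [252.9 162.8] [389.9 286.2]
237 [262.5 143.1] [252.9 161.5] [394.1 292.4]
vertical [254.3 158.1] [385.1 292.7]
S7 145 [98, 97, 95, 102, 101, 101, 101, 104, 104, 102, 100, 101, 99, 103, 102, 103, 105, 102, 100, 101, 99, 100, 96, 99, 98, 99, 97, 95, 94, 94]
S7 148 [95, 101, 99, 97, 100, 101, 105, 100, 103, 101, 102, 101, 102, 101, 104, 99, 101, 100, 105, 104, 102, 103, 100, 98, 96, 97, 95, 96, 97, 94]
S7 151 [97, 100, 96, 98, 102, 104, 101, 103, 99, 105, 102, 102, 103, 102, 102, 102, 105, 102, 100, 102, 103, 102, 102, 98, 98, 98, 98, 92, 89, 94]
S7 154 [100, 98, 99, 101, 99, 101, 99, 102, 105, 98, 103, 102, 102, 101, 103, 101, 101, 101, 98, 99, 102, 100, 100, 98, 102, 98, 99, 98, 96, 96]
S7 157 [108, 115, 114, 112, 107, 100, 104, 100, 100, 102, 102, 106, 101, 103, 103, 99, 102, 101, 101, 101, 101, 99, 99, 99, 103, 106, 109, 112, 112, 109]
S7 160 [83, 97, 98, 99, 100, 100, 101, 101, 108, 112, 119, 117, 119, 120, 120, 119, 121, 117, 115, 115, 117, 108, 102, 98, 101, 100, 98, 99, 
[... 1917 characters left out ...]
 76, 99, 100, 104, 101, 100, 96, 102, 98, 92, 92, 79]
T9 160 [111, 111, 109, 109, 90, 92, 102, 102, 104, 100, 103, 107, 89, 79, 105, 102, 97, 100, 99, 95, 102, 94]
T9 162 [111, 111, 107, 112, 78, 103, 104, 101, 102, 104, 106, 108, 78, 66, 103, 97, 100, 100, 98, 100, 99, 94]
T9 164 [111, 109, 109, 110, 94, 103, 105, 105, 107, 109, 104, 96, 48, 85, 97, 97, 99, 100, 97, 101, 96, 99]
T9 166 [111, 107, 107, 113, 58, 35, 52, 70, 78, 81, 88, 85, 33, 115, 216, 93, 92, 97, 101, 100, 95, 100]
T9 168 [111, 86, 41, 210, 155, 45, 37, 37, 39, 39, 37, 35, 55, 121, 240, 242, 163, 40, 100, 97, 101, 104]
T9 170 [56, 40, 198, 241, 246, 103, 97, 90, 95, 90, 83, 77, 98, 212, 235, 233, 242, 153, 45, 57, 100, 105]
```

```bash
python3 - <<'E'
from ring import *
S9=pickle.load(open("pics/c9.pkl","rb"))[2];S5=pickle.load(open("pics/c5.pkl","rb"))[1];S0=pickle.load(open("pics/c0.pkl","rb"))[1];S2=pickle.load(open("pics/c2.pkl","rb"))[2]
for nm,c in(("S0",S0),("S2",S2),("S5 held",S5),("S9",S9)):
    h=cv2.cvtColor(c["frame"],cv2.COLOR_RGB2HSV);o=[]
    for v in range(184,206,2):
        r=h[v,250:284];u=np.where((r[:,0]>15)&(r[:,0]<35)&(r[:,1]>90)&(r[:,2]>45))[0]
        o.append((v,int(u.min())+250,int(u.max())+250) if len(u) else (v,))
    print(nm,o)
E
```

```text
S0 [(184,), (186, 261, 271), (188, 259, 273), (190, 259, 274), (192, 259, 273), (194, 260, 273), (196, 259, 273), (198, 259, 274), (200, 259, 274), (202, 260, 272), (204, 262, 270)]
S2 [(184,), (186, 262, 271), (188, 260, 273), (190, 260, 273), (192, 259, 273), (194, 259, 273), (196, 259, 273), (198, 258, 274), (200, 259, 274), (202, 259, 272), (204, 261, 270)]
S5 held [(184,), (186, 262, 271), (188, 259, 273), (190, 259, 274), (192, 259, 273), (194, 259, 273), (196, 259, 273), (198, 258, 273), (200, 258, 274), (202, 260, 272), (204, 262, 270)]
S9 [(184,), (186, 262, 271), (188, 259, 273), (190, 259, 273), (192, 259, 273), (194, 259, 273), (196, 259, 273), (198, 258, 273), (200, 259, 274), (202, 260, 272), (204, 262, 269)]
```

```bash
python3 -m creep '[[[0,0,-5,0,0,0,0],[0,0,-5,0,0,0,0],[0,0,-5,0,0,0,0],[0,0,-5,0,0,0,0],[0,0,-5,0,0,0,0]]]' >/dev/null; python3 -m creep '[[[0,0,0,0,0,0,0],[0,0,0,0,0,0,0],[0,0,0,0,0,0,0],[0,0,0,0,0,0,0],[0,0,0,0,0,0,0]]]' | head -2;python3 - <<'E'
from ring import *
T9=pickle.load(open("pics/c9.pkl","rb"))[1];S9=pickle.load(open("pics/c9.pkl","rb"))[2]
W=snap("wrist");T=snap("top");S=snap("scene");pickle.dump((W,T,S),open("pics/c10.pkl","wb"))
for n,a,b,(y0,y1,x0,x1) in(("top",T9,T,(150,235,225,285)),("scene",S9,S,(140,205,215,282))):
    A=a["frame"][y0:y1,x0:x1].astype(int);B=b["frame"][y0:y1,x0:x1].astype(int);d=np.abs(A-B).max(2);print(n,d.mean().round(2),(d>30).sum(),cv2.phaseCorrelate(A.mean(2),B.mean(2)))
for z in(196,192): print("rimW",edge(W,(502,2),z,24,36,1,-1))
for z in(144,138): print("ringW",edge(W,(506,2),z,28,39,1,-1))
E
```

```text
t: 27.67
tcp_pos: [455.7, -130.8, 297.0]
top 2.76 73 ((0.0765083204022865, -0.01489897636747628), 0.9970236764689704)
scene 5.69 165 ((-0.027377001135079126, -0.19663732770091258), 0.9555591254766663)
rimW (array([ 5.013e+02, -5.000e-01]), np.float64(29.7), np.int64(27), 36)
rimW (array([502.3,   1.9]), np.float64(30.2), np.int64(26), 36)
ringW (array([505.7,   1.8]), np.float64(33.2), np.int64(17), 28)
ringW (array([507.4,   3.4]), np.float64(33.0), np.int64(16), 26)
```

```bash
python3 -c "
from plant import job_done
print(job_done())"
```

```text
the job is handed in; nothing more can be done
None
```

The post is fully home in the socket with its ring over the mug, and the dripper is set in the ring and released. Under load the post leans about 5° toward the mug; it held still over the last second checked. The job is handed in at about 28 s, with no verdict returned.

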